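Change over the sample carriers of a bench analyser

TASK

Press the yellow latch button of the analyser and let its sprung tray slide out on its own without getting in its way. Move every used (orange) carrier from the tray to the drying stand, hung by its eye over a post and fully down, one to a post. Hang every fresh (green) carrier from the bench by its eye over a tray post of its own, lying flat and roughly straight with its disc end to the tray's front, and finally push the tray shut until it latches. Leave the other things on the bench alone.

Things in the scene. Friction and masses are not known exactly. Their poses are not given: they have to be found in the camera images.
- fresh1: Fresh carrier, on the bench at first (may be absent). Aluminium plate 101 x 36 mm (x -83 to +18), 5 mm thick, 60 to 130 g. Origin: centre of its eye (16 mm through hole), at the underside; x points from disc end to eye, z up. Green fin at x = -38 mm (about the centre of mass), 26 mm long in x, 8 mm thick in y, 5 to 39 mm above the underside: grip it across y. Green disc at x = -67 mm.
- fresh2: Fresh carrier, on the bench at first (may be absent). Aluminium plate 101 x 36 mm (x -83 to +18), 5 mm thick, 60 to 130 g. Origin: centre of its eye (16 mm through hole), at the underside; x points from disc end to eye, z up. Green fin at x = -38 mm (about the centre of mass), 26 mm long in x, 8 mm thick in y, 5 to 39 mm above the underside: grip it across y. Green disc at x = -67 mm.
- fresh3: Fresh carrier, on the bench at first (may be absent). Aluminium plate 101 x 36 mm (x -83 to +18), 5 mm thick, 60 to 130 g. Origin: centre of its eye (16 mm through hole), at the underside; x points from disc end to eye, z up. Green fin at x = -38 mm (about the centre of mass), 26 mm long in x, 8 mm thick in y, 5 to 39 mm above the underside: grip it across y. Green disc at x = -67 mm.
- used1: Used carrier, on a tray post at first (may be absent). Aluminium plate 101 x 36 mm (x -83 to +18), 5 mm thick, 60 to 130 g. Origin: centre of its eye (16 mm through hole), at the underside; x points from disc end to eye, z up. Orange fin at x = -38 mm (about the centre of mass), 26 mm long in x, 8 mm thick in y, 5 to 39 mm above the underside: grip it across y. Orange disc at x = -67 mm.
- used2: Used carrier, on a tray post at first (may be absent). Aluminium plate 101 x 36 mm (x -83 to +18), 5 mm thick, 60 to 130 g. Origin: centre of its eye (16 mm through hole), at the underside; x points from disc end to eye, z up. Orange fin at x = -38 mm (about the centre of mass), 26 mm long in x, 8 mm thick in y, 5 to 39 mm above the underside: grip it across y. Orange disc at x = -67 mm.
- used3: Used carrier, on a tray post at first (may be absent). Aluminium plate 101 x 36 mm (x -83 to +18), 5 mm thick, 60 to 130 g. Origin: centre of its eye (16 mm through hole), at the underside; x points from disc end to eye, z up. Orange fin at x = -38 mm (about the centre of mass), 26 mm long in x, 8 mm thick in y, 5 to 39 mm above the underside: grip it across y. Orange disc at x = -67 mm.
- tray_post0 (a point): Foot of brass tray post 0 (right-hand, seen from the robot), on the tray floor; post 10 mm thick, 35 mm tall, rounded top. Axes: x to the tray's rear, z up. A carrier is fully down when its origin is here. Posts are 70 mm apart; the carrier must lie with its disc end to the front (-x), straight within about 0.15 rad, to clear the front panel and its neighbours.
- tray_post1 (a point): Foot of brass tray post 1 (middle), on the tray floor; post 10 mm thick, 35 mm tall, rounded top. Axes: x to the tray's rear, z up. A carrier is fully down when its origin is here. Posts are 70 mm apart; the carrier must lie with its disc end to the front (-x), straight within about 0.15 rad, to clear the front panel and its neighbours.
- tray_post2 (a point): Foot of brass tray post 2 (left-hand), on the tray floor; post 10 mm thick, 35 mm tall, rounded top. Axes: x to the tray's rear, z up. A carrier is fully down when its origin is here. Posts are 70 mm apart; the carrier must lie with its disc end to the front (-x), straight within about 0.15 rad, to clear the front panel and its neighbours.
- stand_post0 (a point): Foot of steel post 0 of the drying stand, on its grey base (130 x 175 mm, 20 mm high, 100 mm of it in front of the posts); post 10 mm thick, 35 mm tall, rounded top, 80 mm from the other along y. Axes: x to the stand's rear, z up. A carrier is fully down when its origin is here; with its disc end to the front (-x) it lies wholly on the base.
- stand_post1 (a point): Foot of steel post 1 of the drying stand, on its grey base (130 x 175 mm, 20 mm high, 100 mm of it in front of the posts); post 10 mm thick, 35 mm tall, rounded top, 80 mm from the other along y. Axes: x to the stand's rear, z up. A carrier is fully down when its origin is here; with its disc end to the front (-x) it lies wholly on the base.
- tray_front (a point): Middle of the outer face of the tray's blue front panel (244 mm wide, 20 to 78 mm above the bench, 14 mm thick; this point at 60 mm). x points to the rear: push here along +x to shut the tray. Closed, the panel stands just in front of the white housing, whose roof is 95 mm above the bench.
- tray (a joint): How far the tray is out: 0 shut and latched, 0.13 m fully out (slides to its -x, towards the robot; its floor is 30 mm above the bench). A spring (5 N shut, 3 N out) drives it out in about a second when the latch is pressed. Push it to about 0 (it can overtravel to -0.005) with 8 to 15 N to shut it: the latch then clicks and holds.
- latch (a joint): Travel of the yellow latch button, 0 up, 0.007 m fully down (2.4 N at the start, about 5.2 N when down); the tray is let go at about 0.004. It springs back.
- latch_top (a point): Centre of the top of the yellow push-to-release button (24 mm across), on top of the left wing of the white housing, standing 10 mm above its 95 mm high roof. Press down.
- solvent_bottle: Amber bottle, 68 mm wide, 150 mm tall; a bystander, leave it alone. Origin: centre of its underside, z up.
- buffer_bottle: White bottle, 60 mm wide, 120 mm tall; a bystander, leave it alone. Origin: centre of its underside, z up.
- beaker: Clear open beaker, 72 mm wide, 85 mm tall; a bystander, leave it alone. Origin: centre of its underside, z up.
- salt_jar: Small jar with black lid, 52 mm wide, 55 mm tall; a bystander, leave it alone. Origin: centre of its underside, z up.
- weight: Brass weight, 36 mm wide, 30 mm tall; a bystander, leave it alone. Origin: centre of its underside, z up.
- tip_box: Blue open box with dividers, 110 x 80 mm, 45 mm tall; a bystander, leave it alone. Origin: centre of its underside, z up.
Things that resemble listed ones, but are neither listed nor needed, are in the scene too. Leave any blue look-alike of the fresh2 alone.

How it is judged:
On the way:
1. the tray has sprung out (value of joint tray above 0.12 m), for 0.2 s.
At the end, for the whole second after the job is handed in: Tray shut and latched (under 5 mm out); every fresh carrier flat on the tray floor (4 mm), straight (0.6 rad), eye over a tray post (6 mm); every used carrier flat on the stand base (4 mm), eye over a stand post (6 mm); all at rest (value of joint tray below 0.005 m and ((horizontal distance between fresh1 and tray_post0 below 0.006 m and z of fresh1 in the frame of tray_post0 between -0.004 and 0.004 m) or (horizontal distance between fresh1 and tray_post1 below 0.006 m and z of fresh1 in the frame of tray_post1 between -0.004 and 0.004 m) or (horizontal distance between fresh1 and tray_post2 below 0.006 m and z of fresh1 in the frame of tray_post2 between -0.004 and 0.004 m)) and linear speed of each of fresh1, fresh2, fresh3, used1, used2, used3 below 0.03 m/s and angle between each of fresh1, fresh2, fresh3, used1, used2, used3's own z axis and vertical below 0.12 rad and angle between the x axis of each of fresh1, fresh2, fresh3 and the x axis of tray_post1, either way round below 0.6 rad and ((horizontal distance between fresh2 and tray_post0 below 0.006 m and z of fresh2 in the frame of tray_post0 between -0.004 and 0.004 m) or (horizontal distance between fresh2 and tray_post1 below 0.006 m and z of fresh2 in the frame of tray_post1 between -0.004 and 0.004 m) or (horizontal distance between fresh2 and tray_post2 below 0.006 m and z of fresh2 in the frame of tray_post2 between -0.004 and 0.004 m)) and ((horizontal distance between fresh3 and tray_post0 below 0.006 m and z of fresh3 in the frame of tray_post0 between -0.004 and 0.004 m) or (horizontal distance between fresh3 and tray_post1 below 0.006 m and z of fresh3 in the frame of tray_post1 between -0.004 and 0.004 m) or (horizontal distance between fresh3 and tray_post2 below 0.006 m and z of fresh3 in the frame of tray_post2 between -0.004 and 0.004 m)) and ((horizontal distance between used1 and stand_post0 below 0.006 m and z of used1 in the frame of stand_post0 between -0.004 and 0.004 m) or (horizontal distance between used1 and stand_post1 below 0.006 m and z of used1 in the frame of stand_post1 between -0.004 and 0.004 m)) and ((horizontal distance between used2 and stand_post0 below 0.006 m and z of used2 in the frame of stand_post0 between -0.004 and 0.004 m) or (horizontal distance between used2 and stand_post1 below 0.006 m and z of used2 in the frame of stand_post1 between -0.004 and 0.004 m)) and ((horizontal distance between used3 and stand_post0 below 0.006 m and z of used3 in the frame of stand_post0 between -0.004 and 0.004 m) or (horizontal distance between used3 and stand_post1 below 0.006 m and z of used3 in the frame of stand_post1 between -0.004 and 0.004 m))); the robot touches nothing.
It fails at once if the tray was hindered by the robot while springing out (velocity of joint tray above 0.03 m/s and value of joint tray between 0.01 and 0.115 m and contact force between any of the fingers, the arm and tray above 2 N and distance of each of fresh1, fresh2, fresh3 from where it was at the start of the episode below 0.08 m).
It fails at once if a bystander was disturbed (moved over 40 mm or tipped) (distance of any of solvent_bottle, buffer_bottle, beaker, salt_jar, weight, tip_box from where it was at the start of the episode above 0.04 m or angle between any of solvent_bottle, buffer_bottle, beaker, salt_jar, weight, tip_box's own z axis and vertical above 0.5 rad).
Of fresh1, fresh2, fresh3 only 2 to 3 are there at a start; the rules pass over those that are not, and their reading is None.
Of used1, used2, used3 only 1 to 2 are there at a start; the rules pass over those that are not, and their reading is None.
At some moment in a run one of fresh1, fresh2, fresh3 may be knocked a few centimetres aside while the robot is not near it.
Once in a run the grip may slacken for a moment while it holds something.
It also fails if it takes over 210 s, if anything falls off the work surface, if the arm or the gripper's body presses on something with over 40 N, if the wrist force passes 120 N, or if a joint passes its speed limit or range.

ROBOT

A 6-joint arm with a two-finger parallel gripper is mounted at the origin on the work surface. World frame = base frame: x ahead of the robot, y to its left, z up, the work surface at z = 0. Lengths are in m, angles in rad, forces in N, time in s.
With the tool pointing down it reaches from about 0.25 to 0.725 m from the base axis. Payload 4 kg.
Tool frame: the origin (TCP) lies midway between the tips of the shut fingers; the grasp point (between the pads) lies 19 mm behind it; z points along the fingers, y is the direction in which the jaws open and shut (so a half turn about z gives the same grasp; the last joint's range is limited). The gripper opens to 85 mm and grips with 20 to 120 N. Pads are 22 mm wide; open, the fingers measure 114 mm over their backs; the gripper's body (76 mm by 85 mm) begins 54 mm behind the grasp point. The pads swing forward as they close: fully open they stand 13 mm farther back than shut.
Start: joints at [1.16, 0.241, 0.005, 1.335, 0, 1.571], TCP at [0.2, 0.458, 0.231] pointing down, gripper open.
Joint ranges: [-2.72, 2.72], [-1.05, 1.87], [-1.09, 1.28], [-1.99, 2.15], [-1.42, 1.44], [-3.14, 3.14]. Speed limits (rad/s): [2.79, 2.79, 3.14, 3.14, 3.14, 3.14].

INTERFACE

Orientations are given as a unit quaternion [x, y, z, w].
In Python, from workcell import bot gives the robot as it stands.
- The arm moves only by the shell command python3 -m inch 'ROWS'. ROWS is JSON, a list of rows, each a list of 5 numbers: the shift along the tool's x, y, z scaled (see below), then the turn about the tool's z scaled (see below), then the closure, from 0 (fully open) to 1 (shut). A call has 1 to 10 rows; each row is the pose to reach, as a shift and turn from the pose commanded when the call began, along the tool's axes at that moment; what a row does not reach only later rows make up. The controller multiplies each number of a shift by 100 cm and each number of a turn by 120 degrees. A row lasts 1/8 s, in which the tool goes at most 62.5 mm and 10.7 degrees, less where a joint would pass 70% of its speed; a pose out of reach is approached as far as the arm can. A call with a number of a shift or a turn outside -1 to 1 is refused whole. A call with a gripper value outside its range is refused whole. The fingers move at their own pace and stop on an object; the grip force is fixed at half the most. Time passes only in rows, so rows that repeat a pose let the fingers close. It gives the time, the measured TCP pose, the force and the opening at its end, in the units of the state.
- bot.get_obs(): the state, without advancing time (a new reading comes with each control period).
- bot.camera(name): name is "side" or "top"; returns the picture (384x512x3 uint8, red, green, blue); there is no depth.
- bot.calibration(name): a dict with "intrinsics" (3x3 intrinsics, pixels), "xyz" and "attitude" of the camera in the world. Camera axes: x right, y down, z forward; pixel columns grow to the right and rows downward; lengths in m; the calibration is good to about 2 mm. A picture is of the moment at which its call begins. calibration takes no time and is no camera call.
- bot.job_done(): hands the job in, once; it reports no verdict.
Trained networks look in the newest picture that a camera, given by its name, has taken for a name from the list of things; names that differ only in an ending like _2 or _b are one class to them, and where a whole thing is asked for, a point or a joint stands for the part that bears it (a point fixed in the world has none). Each returns a list of dicts, best first, with "score" (0 to 1); they miss things now and then, are a little off and sometimes report something else, mostly with a low value. They report only what shows in the picture. A call takes as long as a camera call. They do not tell look-alikes from the thing itself.
- bot.masks_of(camera, target): "pixels" (384x512 bool, what is visible of it) and "extent" ([left, top, width, height] as shares, 0 to 1, of the picture: columns of its width, rows of its height, round what is visible of it).
- bot.spot_point(camera, target): "point" ([column, row] as shares, 0 to 1, of the picture: columns of its width, rows of its height: a listed point, or the origin of a listed thing).
The state is a dict: "clock": time; "joint_pos": joint angles; "joint_vel": joint speeds; "tau": joint torques, N m; "eef_pos": TCP position; "tool_rot": TCP orientation; "ft_force": force on the tool from outside, world axes, zero at the start; "ft_torque": the same for the moment, N m; "grip_width": finger opening in m.
Only numpy, scipy, OpenCV 4.12 (cv2) and the standard library are available. Lean on these libraries where they do the work, as an engineer would, in place of code of your own. Each camera call takes 0.05 s, during which the arm holds its last target.

## Working session

There is one attempt and no reset: what is moved stays moved. The work goes in short steps, Python scripts to look and compute and a shell command to move; the robot and the scene stay as the last step left them, time stands still between calls to the robot, and variables do not carry over. Pictures are saved under pics/ and viewed, and the job is handed in when it is done.

```bash
ls; mkdir -p pics; python3 - <<'E'
from workcell import bot
import cv2
print(bot.get_obs())
for n in("side","top"):
    im=bot.camera(n); cv2.imwrite(f"pics/{n}0.png",im[:,:,::-1]); print(n,bot.calibration(n))
E
```

```text
pics
{'clock': 0.0, 'joint_pos': array([1.16000988e+00, 2.41449972e-01, 3.73403080e-03, 1.33520396e+00,
       1.22167552e-05, 1.57081862e+00]), 'joint_vel': array([-9.71936991e-04, -6.89700266e-05,  2.42636957e-04,  3.13786853e-04,
       -4.27234559e-04,  1.01759350e-04]), 'tau': array([ 1.82648349e-03, -3.72314966e+01,  2.52410549e+01,  1.69680332e-02,
        1.96248088e-04,  3.82590684e-06]), 'eef_pos': array([0.1994104 , 0.45782775, 0.23039823]), 'tool_rot': array([ 2.03962934e-01,  9.78978036e-01, -1.03822768e-03, -2.22522520e-04]), 'ft_force': array([ 0.95537419, -1.11806632,  1.27139079]), 'ft_torque': array([0.02313138, 0.00314888, 0.00177567]), 'grip_width': 0.08565022143673082}
side {'intrinsics': array([[355.9873053 ,   0.        , 257.00239415],
       [  0.        , 355.9873053 , 194.83762474],
       [  0.        ,   0.        ,   1.        ]]), 'xyz': array([0.32573426, 0.97964623, 0.65907715]), 'attitude': array([-0.08175044,  0.85629486, -0.50816034,  0.04300064])}
top {'intrinsics': array([[478.94365464,   0.        , 258.54906622],
       [  0.        , 478.94365464, 191.27006804],
       [  0.        ,   0.        ,   1.        ]]), 'xyz': array([ 0.33268112, -0.01249816,  1.36234027]), 'attitude': array([-0.70181934,  0.70889233, -0.04128778,  0.056715  ])}
```

View pics/top0.png

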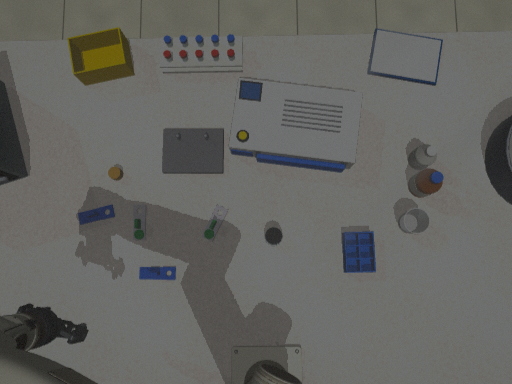

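View pics/side0.png

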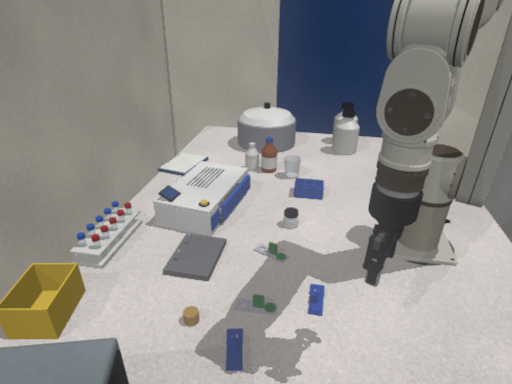

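```bash
cat > h.py <<'E'
import numpy as np, cv2, json
from workcell import bot
from scipy.spatial.transform import Rotation as R
def cal(n):
    c=bot.calibration(n); return c['intrinsics'],c['xyz'],R.from_quat(c['attitude']).as_matrix()
def px2w(n,u,v,z):
    K,t,M=cal(n); d=M@np.linalg.inv(K)@np.array([u,v,1.0]); return t+d*(z-t[2])/d[2]
def w2px(n,p):
    K,t,M=cal(n); c=K@(M.T@(np.array(p)-t)); return c[:2]/c[2]
def tri(uvs):
    A=[];b=[]
    for n,(u,v) in uvs.items():
        K,t,M=cal(n); d=M@np.linalg.inv(K)@np.array([u,v,1.0]); d/=np.linalg.norm(d)
        P=np.eye(3)-np.outer(d,d); A.append(P); b.append(P@t)
    return np.linalg.lstsq(np.vstack(A),np.hstack(b),rcond=None)[0]
def shot(n,f=None,crop=None,s=1):
    im=bot.camera(n)
    if f:
        o=im[:,:,::-1]
        if crop: x0,y0,x1,y1=crop; o=o[y0:y1,x0:x1]
        if s!=1: o=cv2.resize(o,None,fx=s,fy=s,interpolation=cv2.INTER_CUBIC)
        cv2.imwrite('pics/'+f,o)
    return im
def spots(n,t,k=4):
    return [(round(d['score'],2),(round(d['point'][0]*512,1),round(d['point'][1]*384,1))) for d in bot.spot_point(n,t)[:k]]
def delta(target,yaw=None):
    """tool-frame shift in units (m) and turn units from current measured pose; tool pointing down"""
    o=bot.get_obs(); M=R.from_quat(o['tool_rot']).as_matrix()
    d=M.T@(np.array(target)-o['eef_pos']); r=None
    if yaw is not None:
        # yaw = world angle of tool y axis (mod pi)
        cy=np.arctan2(M[1,1],M[0,1]); e=(yaw-cy+np.pi/2)%np.pi-np.pi/2
        r=-e/np.radians(120)
    return d.round(4),r
def st():
    o=bot.get_obs(); M=R.from_quat(o['tool_rot']).as_matrix()
    print('t',round(o['clock'],2),'pos',o['eef_pos'].round(4),'yaw_y',round(np.arctan2(M[1,1],M[0,1]),3),'zax',M[:,2].round(3),'F',o['ft_force'].round(1),'w',round(o['grip_width'],4),'q6',o['joint_pos'][5].round(2))
E
python3 - <<'E'
from h import *
shot('top','t1.png',(60,60,380,300),2.5)
shot('side','s1.png',(130,150,340,384),2.5)
for t in ['fresh1','latch_top','stand_post0','stand_post1','tray_front']:
    print(t,'top',spots('top',t,6),'side',spots('side',t,6))
st()
E
```

```text
fresh1 top [(0.93, (138.1, 209.7)), (0.82, (220.3, 216.3)), (0.64, (166.4, 271.7)), (0.62, (107.3, 208.2))] side [(0.89, (243.5, 302.4)), (0.7, (264.0, 250.1)), (0.65, (240.7, 339.6)), (0.65, (315.9, 289.8))]
latch_top top [(0.4, (242.9, 132.6))] side [(0.36, (205.3, 201.5))]
stand_post0 top [(0.83, (202.5, 136.3)), (0.47, (243.6, 136.3))] side [(0.94, (188.1, 245.8))]
stand_post1 top [(0.83, (202.5, 136.3)), (0.47, (243.6, 136.3))] side [(0.94, (188.1, 245.8))]
tray_front top [(0.57, (298.9, 164.0))] side [(0.89, (238.1, 195.3)), (0.41, (180.3, 256.8))]
t 0.7 pos [0.1997 0.4584 0.2313] yaw_y 1.16 zax [ 0.  0. -1.] F [0.1 0.2 0.3] w 0.0851 q6 1.57
```

View pics/t1.png

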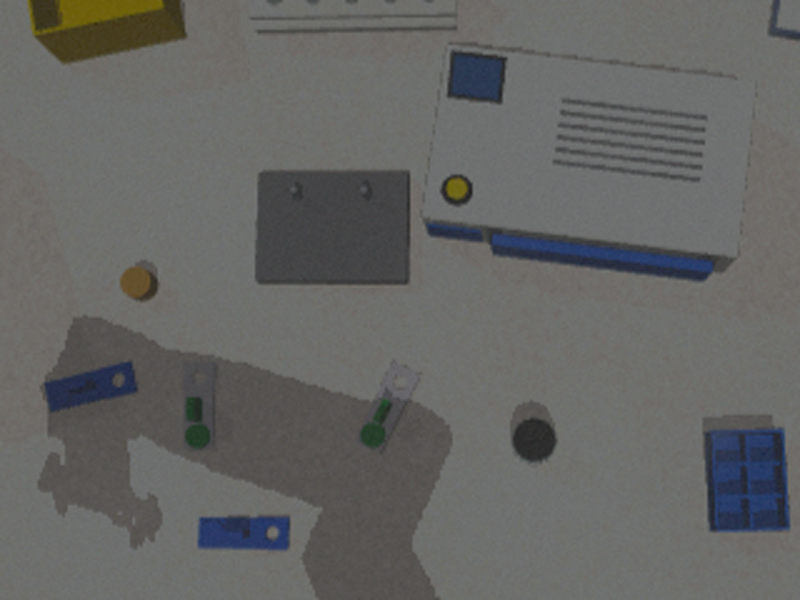

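View pics/s1.png

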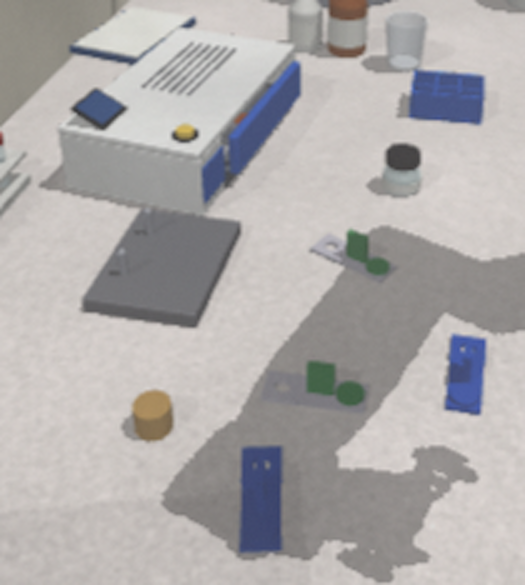

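Green carriers at top px (139,222) and (215,222) fit "fresh" (silver plate with green fin and disc). The look-alikes at (97,214) and (158,272) are blue all over, so I'll leave them. The button is at top px (243,136).

```bash
python3 - <<'E'
from h import *
f=lambda x,y:(60+x/2.5,60+y/2.5)
g=lambda x,y:(130+x/2.5,150+y/2.5)
print('btn top',px2w('top',*f(457,188),.105).round(4),'side',px2w('side',*g(185,131),.105).round(4),tri({'top':f(457,188),'side':g(185,131)}).round(4))
# stand posts tops z=.055
for a,b in(((296,188),(122,252)),((366,187),(149,212))):
    print('post',px2w('top',*f(*a),.055).round(4), px2w('side',*g(*b),.055).round(4))
for n,a in (('A eye',(201,378)),('B eye',(402,381))): print(n,px2w('top',*f(*a),.005).round(4))
for n,a in (('A disc',(197,436)),('B disc',(373,434))): print(n,px2w('top',*f(*a),.006).round(4))
for n,a in (('A fin',(193,408)),('B fin',(382,411))): print(n,px2w('top',*f(*a),.039).round(4))
for n,a in (('eyeA',(283,385)),('eyeB',(335,243)),('discA',(350,392)),('discB',(377,266))): print(n,px2w('side',*g(*a),.005).round(4))
bt=px2w('top',*f(457,188),.105)
print(delta([bt[0],bt[1],.2]),delta([bt[0],bt[1],.104]))
E
```

```text
btn top [0.6616 0.0555 0.105 ] side [0.6594 0.0642 0.105 ] [0.6627 0.0557 0.0999]
post [0.6773 0.2395 0.055 ] [0.6742 0.2497 0.055 ]
post [0.6773 0.1605 0.055 ] [0.6715 0.1719 0.055 ]
A eye [0.4687 0.355  0.005 ]
B eye [0.4628 0.1245 0.005 ]
A disc [0.4025 0.3576 0.006 ]
B disc [0.4028 0.1572 0.006 ]
A fin [0.4319 0.3539 0.039 ]
B fin [0.4264 0.1432 0.039 ]
eyeA [0.47   0.3581 0.005 ]
eyeB [0.4582 0.1225 0.005 ]
discA [0.4041 0.3544 0.005 ]
discB [0.4028 0.1563 0.005 ]
(array([-0.5844, -0.185 ,  0.0313]), None) (array([-0.5844, -0.185 ,  0.1273]), None)
```

```bash
python3 -m inch '[[-0.584,-0.185,0.03,0,1],[-0.584,-0.185,0.03,0,1],[-0.584,-0.185,0.03,0,1],[-0.584,-0.185,0.03,0,1],[-0.584,-0.185,0.03,0,1],[-0.584,-0.185,0.03,0,1],[-0.584,-0.185,0.03,0,1],[-0.584,-0.185,0.03,0,1],[-0.584,-0.185,0.03,0,1],[-0.584,-0.185,0.03,0,1]]'; python3 -m inch '[[0,0,0,0,1],[0,0,0,0,1]]'; python3 - <<'E'
from h import *
st()
shot('top','t2.png',(200,100,300,200),6)
shot('side','s2.png',(130,120,270,240),5)
print(w2px('top',bot.get_obs()['eef_pos']),w2px('side',bot.get_obs()['eef_pos']))
print(delta([.6616,.0555,.2]))
E
```

```text
clock: 1.95
eef_pos: [0.6628, 0.0535, 0.2009]
tool_rot: [0.205, 0.979, 0.0, 0.0]
ft_force: [0.2, 0.2, 0.7]
grip_width: 0.0002
clock: 2.2
eef_pos: [0.6608, 0.0556, 0.2008]
tool_rot: [0.204, 0.979, 0.0, -0.001]
ft_force: [0.5, -0.1, -0.7]
grip_width: -0.0001
t 2.2 pos [0.6608 0.0556 0.2008] yaw_y 1.16 zax [-0.001  0.    -1.   ] F [ 0.5 -0.1 -0.7] w -0.0001 q6 0.49
[240.19591834 125.79655904] [202.44440052 173.20111703]
(array([-0.0015, -0.0006,  0.0017]), None)
```

View pics/t2.png

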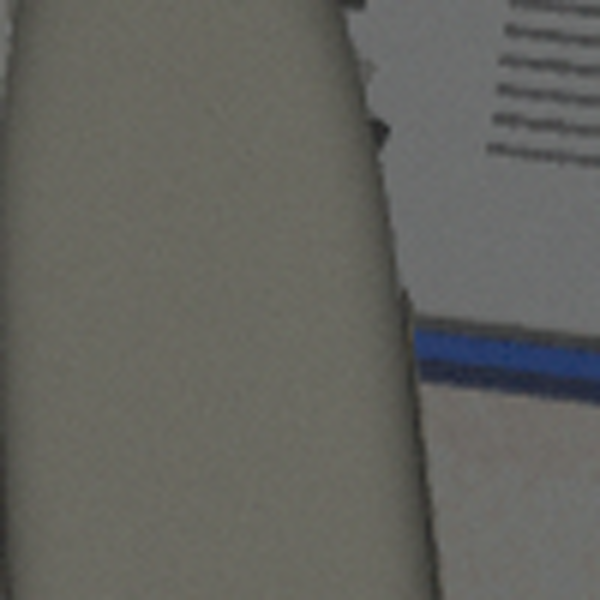

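View pics/s2.png

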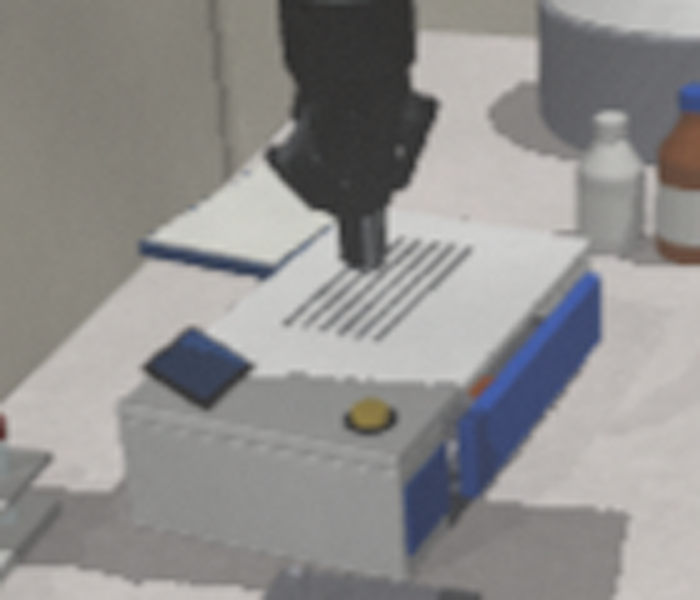

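```bash
python3 -m inch '[[-0.001,0,0.05,0,1],[-0.001,0,0.09,0,1],[-0.001,0,0.1,0,1],[-0.001,0,0.104,0,1],[-0.001,0,0.104,0,1]]'; python3 - <<'E'
from h import *
st()
shot('side','s3.png',(130,120,330,270),4)
E
```

```text
clock: 2.92
eef_pos: [0.6628, 0.0559, 0.0997]
tool_rot: [0.204, 0.979, 0.001, 0.001]
ft_force: [-2.9, 0.4, 4.3]
grip_width: 0.0003
t 2.92 pos [0.6628 0.0559 0.0997] yaw_y 1.161 zax [ 0.003  0.001 -1.   ] F [-2.9  0.4  4.3] w 0.0003 q6 0.49
```

View pics/s3.png

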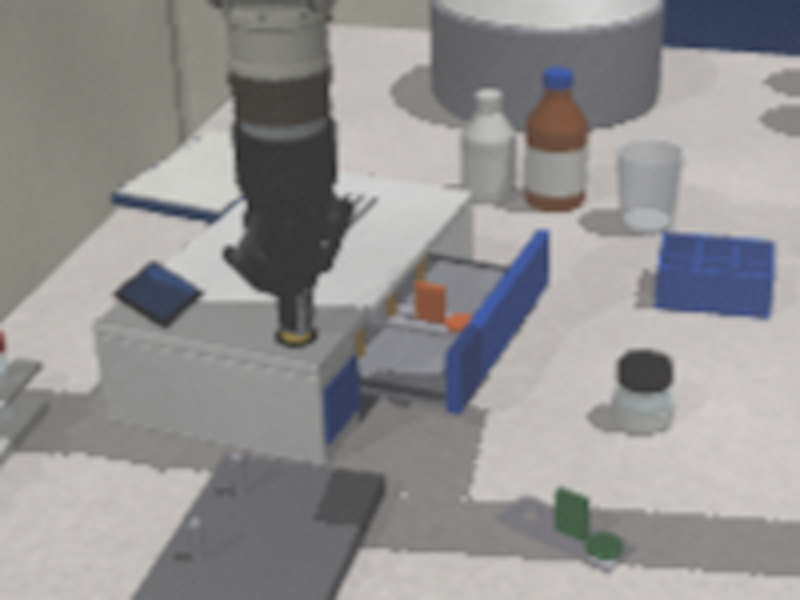

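```bash
python3 -m inch '[[0,0,-0.04,0,1],[0,0,-0.09,0,1],[0.3,0.15,-0.12,-0.196,0.5],[0.35,0.15,-0.12,-0.196,0.5],[0.35,0.15,-0.12,-0.196,0.5],[0.35,0.15,-0.12,-0.196,0.5],[0.4,0.15,-0.12,-0.196,0.5],[0.4,0.15,-0.12,-0.196,0.5],[0.4,0.15,-0.12,-0.196,0.5]]'; python3 - <<'E'
from h import *
st()
shot('top','t4.png',(150,60,390,260),3.3)
E
```

```text
clock: 4.1
eef_pos: [0.3546, 0.3544, 0.2189]
tool_rot: [-0.0, 1.0, 0.001, 0.002]
ft_force: [0.8, 0.5, 0.8]
grip_width: 0.042
t 4.1 pos [0.3546 0.3544 0.2189] yaw_y 1.571 zax [ 0.003  0.003 -1.   ] F [0.8 0.5 0.8] w 0.042 q6 0.79
```

View pics/t4.png

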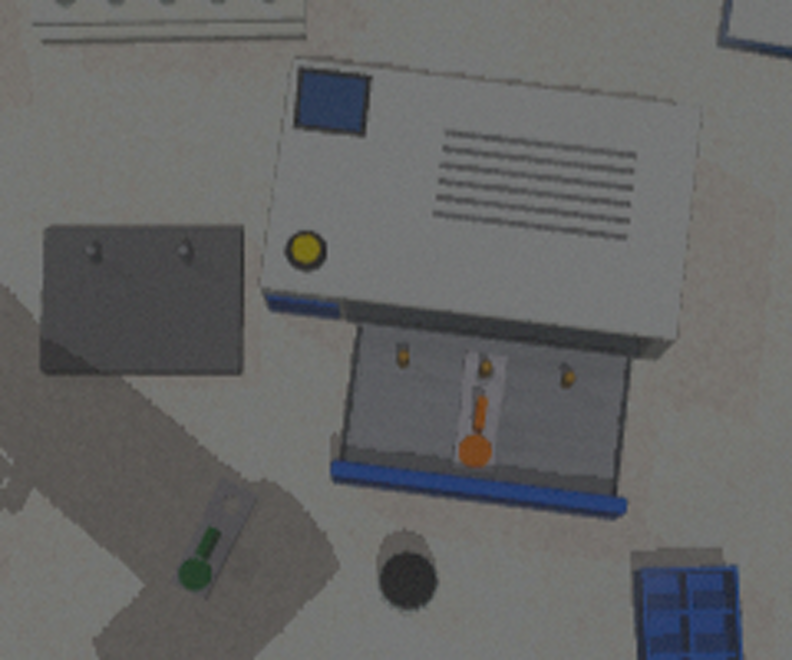

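```bash
python3 - <<'E'
from h import *
im=shot('top','t5.png',(245,155,345,215),8)
cv2.imwrite('pics/t6.png',cv2.resize(im[115:180,160:230,::-1],None,fx=8,fy=8,interpolation=cv2.INTER_CUBIC))
for t in ['tray_post1','used1','stand_post0','tray_front']: print(t,spots('top',t,6))
f=lambda x,y:(150+x/3.3,60+y/3.3)
a=px2w('top',*f(332,463),.078);b=px2w('top',*f(626,500),.078);print(a,b,np.linalg.norm(a-b), np.arctan2(*( (a-b)[:2])))
E
```

```text
tray_post1 [(0.97, (321.4, 175.2)), (0.8, (296.6, 171.0)), (0.66, (273.3, 169.9))]
used1 [(0.67, (297.8, 170.1))]
stand_post0 [(0.72, (177.4, 141.9)), (0.68, (205.0, 139.1))]
tray_front [(0.73, (293.2, 210.9))]
[0.48775738 0.03650827 0.078     ] [ 0.45480269 -0.20239514  0.078     ] 0.2411656080740559 0.13707646476419297
```

View pics/t5.png

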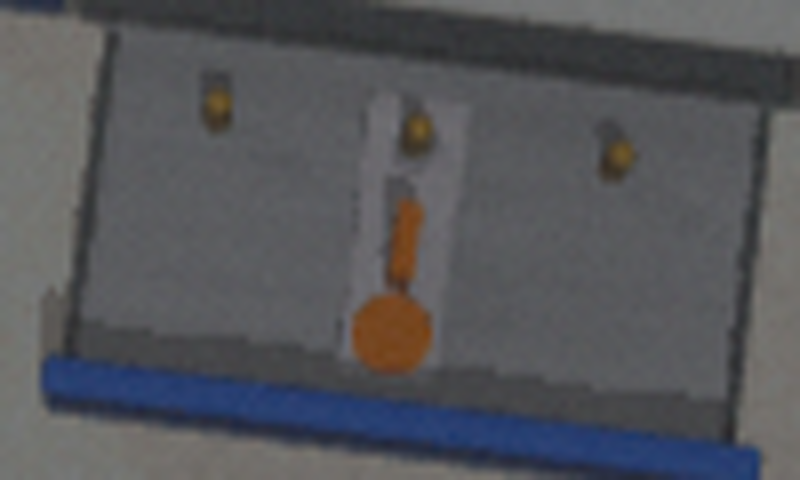

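View pics/t6.png

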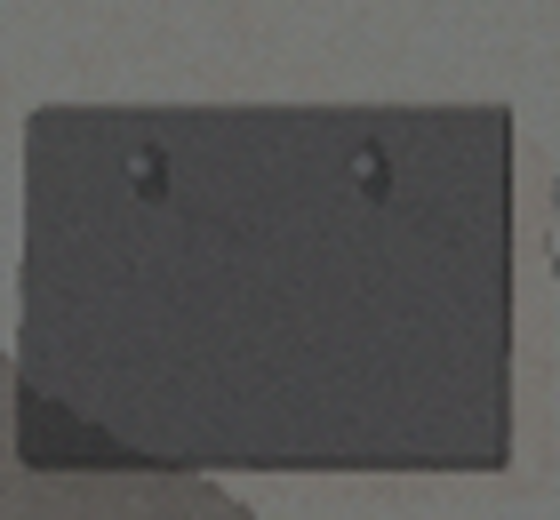

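```bash
cat >> h.py <<'E'
def c8(x,y,x0,y0,s=8): return (x0+(x+.5)/s-.5, y0+(y+.5)/s-.5)
E
python3 - <<'E'
from h import *
T=[px2w('top',*c8(*p,245,155),.063) for p in ((218,101),(419,129),(621,155))]
for t in T: print('tray post',t.round(4))
d=(T[0]-T[2]);print('span',np.linalg.norm(d)/2,'th',np.arctan2(-d[0],d[1]))
S=[px2w('top',*c8(*p,160,115),.053) for p in ((142,164),(366,164))]
for t in S: print('stand post',t.round(4))
d=S[0]-S[1];print(np.linalg.norm(d),np.arctan2(-d[0],d[1]))
disc=px2w('top',*c8(392,334,245,155),.037);fin=px2w('top',*c8(405,243,245,155),.069);eye=px2w('top',*c8(419,143,245,155),.035)
print('used',disc,fin,'th',np.arctan2(*( (fin-disc)[1::-1])),np.linalg.norm((fin-disc)[:2]))
L=px2w('top',*c8(373,95,245,155),.035);Rr=px2w('top',*c8(469,104,245,155),.035); print('end mid',(L+Rr)/2,L-Rr)
th=-.137;x=np.array([np.cos(th),np.sin(th),0]);print('eye est',disc+.067*x,fin+.038*x,(L+Rr)/2-.018*x)
E
```

```text
tray post [ 0.5809 -0.022   0.063 ]
tray post [ 0.5702 -0.091   0.063 ]
tray post [ 0.5603 -0.16    0.063 ]
span 0.06976975959340599 th -0.14821536213260372
stand post [0.6782 0.243  0.053 ]
stand post [0.6771 0.1639 0.053 ]
0.0791270400495526 -0.01433275217245528
used [ 0.50256596 -0.08174163  0.037     ] [ 0.52968952 -0.08507595  0.069     ] th -0.12231732712102313 0.0273277367850402
end mid [ 0.58584775 -0.09356615  0.035     ] [0.00364871 0.0336451  0.        ]
eye est [ 0.56893818 -0.09089194  0.037     ] [ 0.56733347 -0.09026568  0.069     ] [ 0.56801641 -0.09110786  0.035     ]
```

```bash
python3 - <<'E'
from h import *
print(delta([.5304,-.0853,.15],1.431))
E
```

```text
(array([-0.1744, -0.4375,  0.0678]), np.float64(0.06614078665061167))
```

```bash
python3 -m inch '[[-0.1744,-0.4375,0.02,0.066,0.45],[-0.1744,-0.4375,0.02,0.066,0.45],[-0.1744,-0.4375,0.02,0.066,0.45],[-0.1744,-0.4375,0.02,0.066,0.45],[-0.1744,-0.4375,0.02,0.066,0.45],[-0.1744,-0.4375,0.02,0.066,0.45],[-0.1744,-0.4375,0.02,0.066,0.45],[-0.1744,-0.4375,0.068,0.066,0.45],[-0.1744,-0.4375,0.068,0.066,0.45],[-0.1744,-0.4375,0.068,0.066,0.45]]';  python3 - <<'E'
from h import *
st()
print(delta([.5304,-.0853,.042],1.431))
shot('side','s7.png',(190,130,310,220),6)
E
```

```text
clock: 5.65
eef_pos: [0.5295, -0.0863, 0.1494]
tool_rot: [0.07, 0.998, 0.0, -0.0]
ft_force: [0.4, -0.6, 1.3]
grip_width: 0.0471
t 5.65 pos [ 0.5295 -0.0863  0.1494] yaw_y 1.43 zax [-0.  0. -1.] F [ 0.4 -0.6  1.3] w 0.0471 q6 -0.02
(array([-0.0007,  0.0011,  0.1074]), np.float64(-0.0005833518235455058))
```

View pics/s7.png

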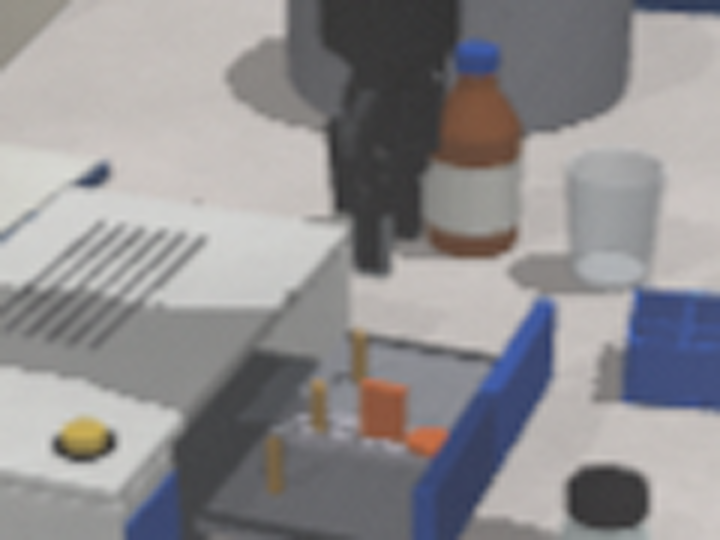

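```bash
python3 -m inch '[[0,0,0.06,0,0.45],[0,0,0.1,0,0.45],[0,0,0.108,0,0.45],[0,0,0.108,0,0.45],[0,0,0.108,0,1],[0,0,0.108,0,1],[0,0,0.108,0,1],[0,0,0.108,0,1],[0,0,0.108,0,1]]';  python3 - <<'E'
from h import *
st()
E
```

```text
clock: 6.82
eef_pos: [0.5309, -0.0853, 0.0431]
tool_rot: [0.069, 0.998, -0.0, 0.002]
ft_force: [-0.1, -0.2, 6.7]
grip_width: 0.0067
t 6.83 pos [ 0.5309 -0.0853  0.0431] yaw_y 1.432 zax [ 0.003 -0.    -1.   ] F [-0.1 -0.2  6.7] w 0.0067 q6 -0.02
```

```bash
python3 -m inch '[[0,0,-0.03,0,1],[0,0,-0.08,0,1],[0,0,-0.12,0,1],[0,0,-0.12,0,1]]';  python3 - <<'E'
from h import *
st()
print(delta([.639,.1644,.161],1.557))
shot('side','s8.png',(190,130,310,220),6)
E
```

```text
clock: 7.32
eef_pos: [0.5322, -0.0856, 0.1654]
tool_rot: [0.069, 0.998, -0.0, 0.004]
ft_force: [0.3, -0.9, -1.6]
grip_width: 0.007
t 7.33 pos [ 0.5322 -0.0856  0.1654] yaw_y 1.432 zax [ 0.008 -0.001 -1.   ] F [ 0.3 -0.9 -1.6] w 0.007 q6 -0.02
(array([-0.0711,  0.2624,  0.005 ]), np.float64(-0.05964525408401067))
```

View pics/s8.png

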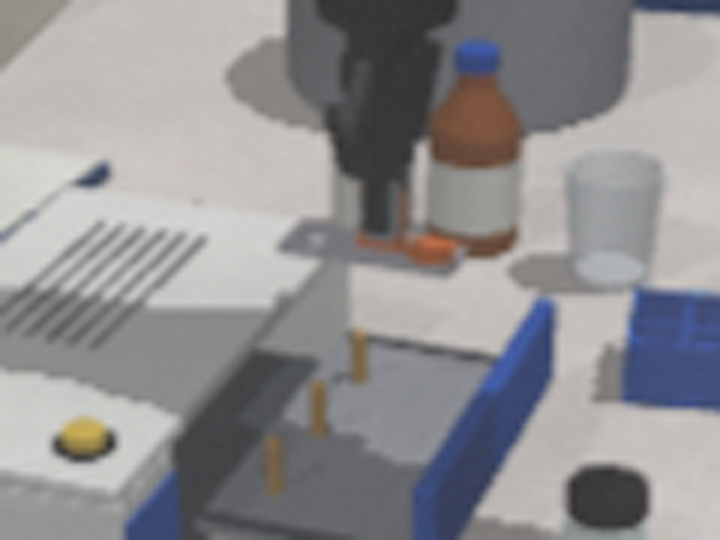

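```bash
python3 -m inch '[[-0.0711,0.2624,0.005,-0.06,1],[-0.0711,0.2624,0.005,-0.06,1],[-0.0711,0.2624,0.005,-0.06,1],[-0.0711,0.2624,0.005,-0.06,1],[-0.0711,0.2624,0.005,-0.06,1],[-0.0711,0.2624,0.005,-0.06,1],[-0.0711,0.2624,0.005,-0.06,1]]';  python3 - <<'E'
from h import *
st()
print(delta([.639,.1644,.11],1.557))
shot('side','s9.png',(130,130,260,270),4.2)
shot('top','t9.png',(160,100,260,180),7)
E
```

```text
clock: 8.25
eef_pos: [0.6351, 0.1639, 0.1547]
tool_rot: [0.007, 1.0, -0.001, -0.002]
ft_force: [-0.3, -0.4, 0.0]
grip_width: 0.0068
t 8.25 pos [0.6351 0.1639 0.1547] yaw_y 1.557 zax [-0.003 -0.001 -1.   ] F [-0.3 -0.4  0. ] w 0.0068 q6 0.27
(array([-0.004 ,  0.0006,  0.0447]), np.float64(0.00017902886328319978))
```

View pics/s9.png

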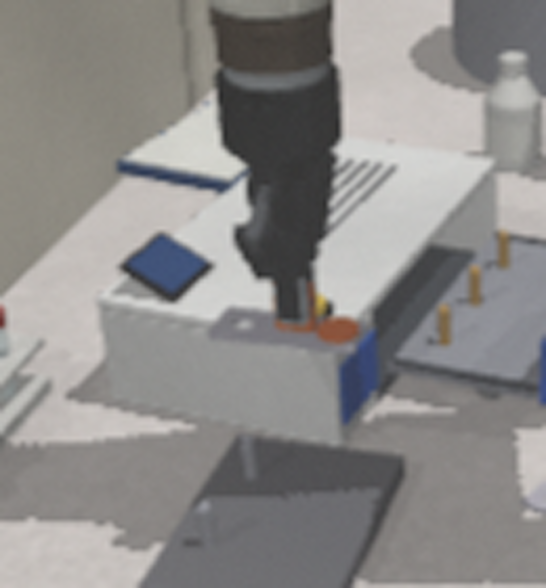

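View pics/t9.png

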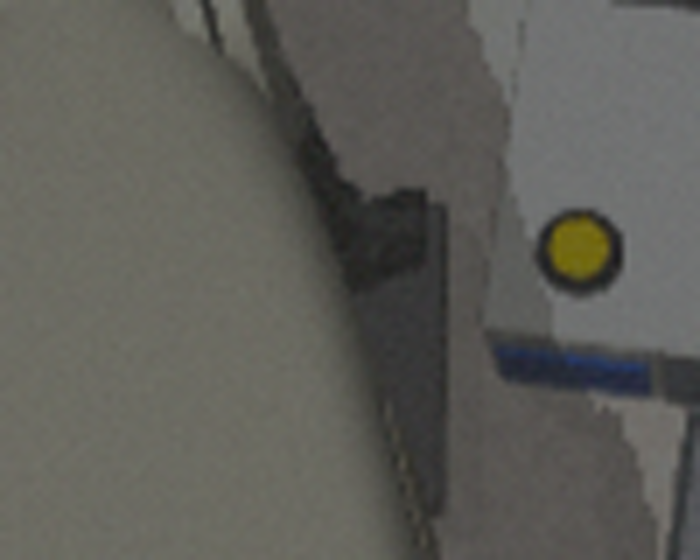

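```bash
python3 -m inch '[[-0.004,0,0.04,0,1],[-0.004,0,0.075,0,1],[-0.004,0,0.075,0,1],[-0.004,0,0.075,0,1]]';  python3 - <<'E'
from h import *
st()
im=shot('side','s10.png',(150,180,230,260),8)
E
```

```text
clock: 8.85
eef_pos: [0.641, 0.1643, 0.0829]
tool_rot: [0.007, 1.0, 0.0, 0.001]
ft_force: [-0.1, -0.2, -0.5]
grip_width: 0.0072
t 8.85 pos [0.641  0.1643 0.0829] yaw_y 1.557 zax [ 0.002  0.    -1.   ] F [-0.1 -0.2 -0.5] w 0.0072 q6 0.26
```

View pics/s10.png

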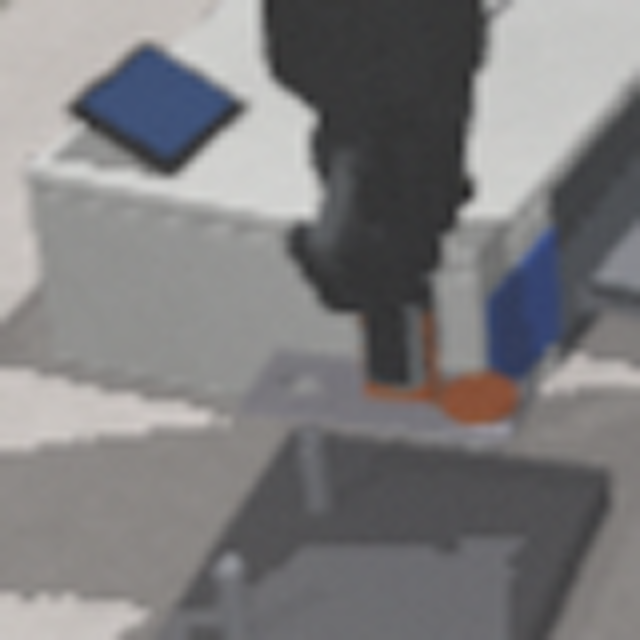

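```bash
python3 - <<'E'
from h import *
f=lambda p:(((w2px('side',p)-[150,180])+.5)*8-.5).round(1)
o=bot.get_obs()['eef_pos'];print(o)
print('eye pred',f([o[0]+.038,o[1]-.0005,o[2]-.013+.005]),'eye at post, same height',f([.6771,.1639,o[2]-.008]),'post pred',f([.6771,.1639,.055]),f([.6771,.1639,.02]),f([.6782,.243,.055]))
E
```

```text
[0.64160052 0.16464868 0.08364688]
eye pred [301.9 380.7] eye at post, same height [308.6 381.1] post pred [313.3 427.8] [321. 505.] [230.1 556.7]
```

```bash
python3 -m inch '[[0.002,0,0.0,0,1],[0.002,0,0.01,0,1],[0.002,0,0.018,0,1],[0.002,0,0.026,0,1],[0.002,0,0.026,0,1]]';  python3 - <<'E'
from h import *
st()
im=shot('side','s11.png',(150,180,230,260),8)
E
```

```text
clock: 9.52
eef_pos: [0.6372, 0.1647, 0.0538]
tool_rot: [0.006, 1.0, -0.0, -0.001]
ft_force: [0.2, -0.2, -1.0]
grip_width: 0.0067
t 9.53 pos [0.6372 0.1647 0.0538] yaw_y 1.558 zax [-0.003 -0.001 -1.   ] F [ 0.2 -0.2 -1. ] w 0.0067 q6 0.27
```

View pics/s11.png

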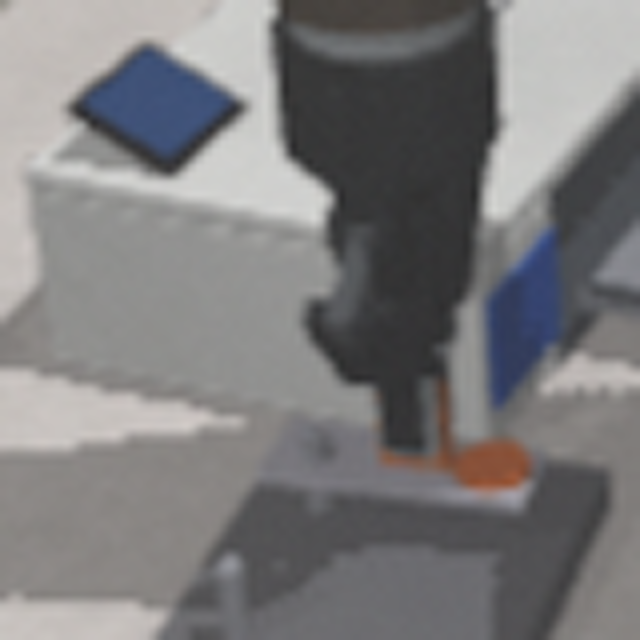

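```bash
python3 -m inch '[[0,0,0.01,0,1],[0,0,0.016,0,1],[0,0,0.02,0,1],[0,0,0.02,0,1]]';  python3 - <<'E'
from h import *
st()
im=shot('side','s12.png',(150,180,230,260),8)
E
```

```text
clock: 10.07
eef_pos: [0.6379, 0.1648, 0.0348]
tool_rot: [0.006, 1.0, -0.0, -0.0]
ft_force: [-0.5, 0.3, -0.8]
grip_width: 0.0065
t 10.07 pos [0.6379 0.1648 0.0348] yaw_y 1.558 zax [-0.001 -0.    -1.   ] F [-0.5  0.3 -0.8] w 0.0065 q6 0.27
```

View pics/s12.png

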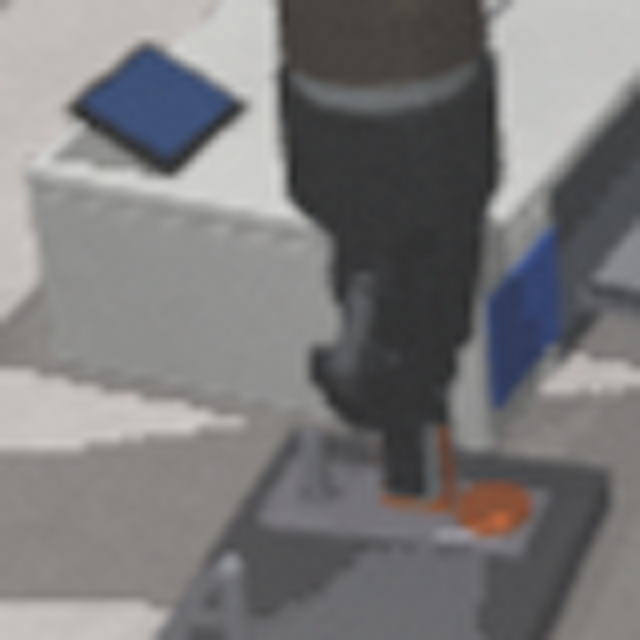

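```bash
python3 -m inch '[[0,0,0.002,0,1],[0,0,0.002,0,0.45],[0,0,0.002,0,0.45],[0,0,0.002,0,0.45],[0,0,-0.06,0,0.45],[0,0,-0.12,0,0.45],[0,0,-0.13,0,0.45]]'; python3 -m inch '[[0.25,-0.25,0,0,0.45],[0.25,-0.25,0,0,0.45],[0.25,-0.25,0,0,0.45],[0.25,-0.25,0,0,0.45],[0.25,-0.25,0,0,0.45],[0.25,-0.25,0,0,0.45],[0.25,-0.25,0,0,0.45]]';  python3 - <<'E'
from h import *
st()
shot('top','t13.png',(90,110,260,240),4.7)
im=shot('side','s13.png',(130,180,290,320),5)
E
```

```text
clock: 11.0
eef_pos: [0.6415, 0.1658, 0.172]
tool_rot: [0.006, 1.0, 0.001, 0.006]
ft_force: [0.9, -0.3, -0.2]
grip_width: 0.047
clock: 11.88
eef_pos: [0.3826, -0.083, 0.165]
tool_rot: [0.009, 1.0, 0.0, -0.001]
ft_force: [0.7, 0.3, 0.5]
grip_width: 0.0467
t 11.88 pos [ 0.3826 -0.083   0.165 ] yaw_y 1.554 zax [-0.001  0.    -1.   ] F [0.7 0.3 0.5] w 0.0467 q6 -0.2
```

View pics/t13.png

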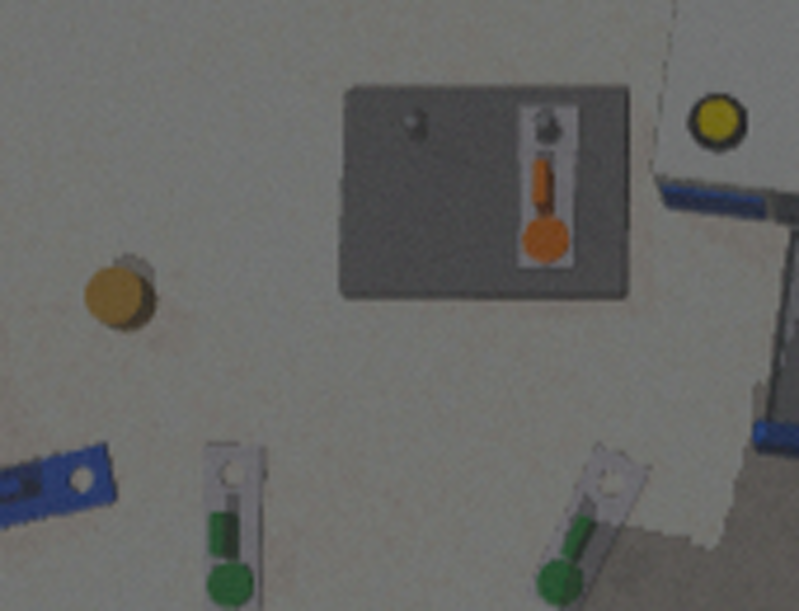

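View pics/s13.png

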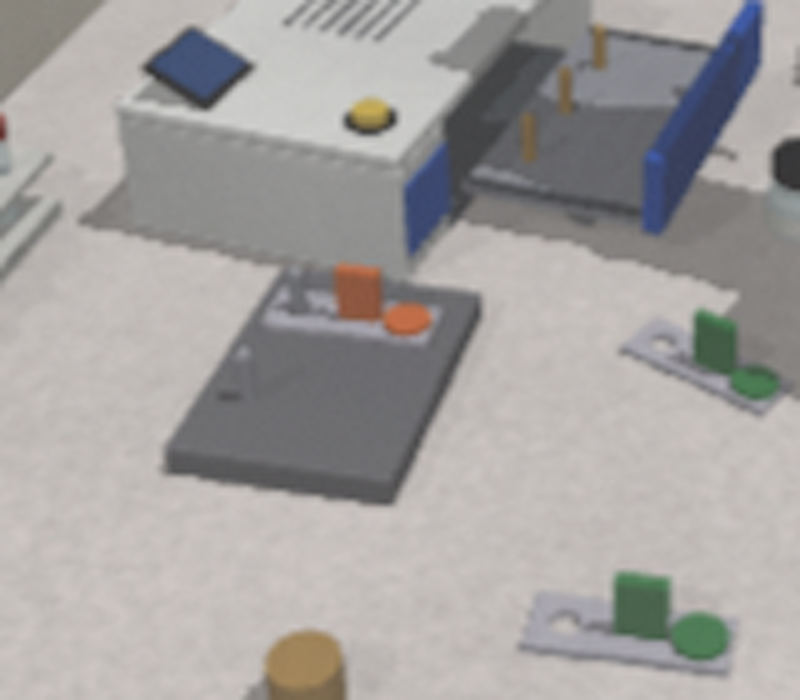

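```bash
python3 - <<'E'
from h import *
im=shot('top','t14.png',(195,195,245,250),10)
cv2.imwrite('pics/t15.png',cv2.resize(im[195:250,110:170,::-1],None,fx=10,fy=10,interpolation=cv2.INTER_CUBIC))
E
```

```text
(no output)
```

View pics/t14.png

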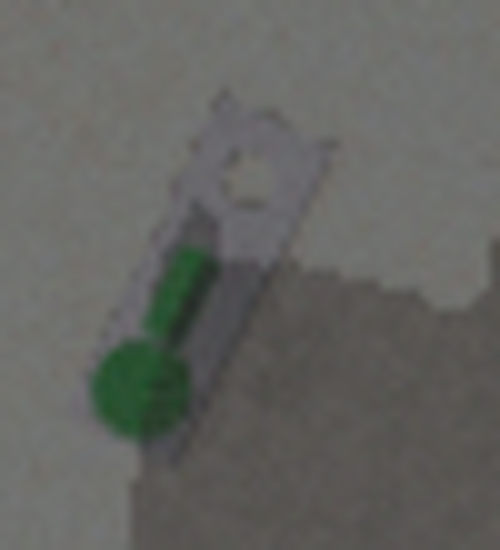

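View pics/t15.png

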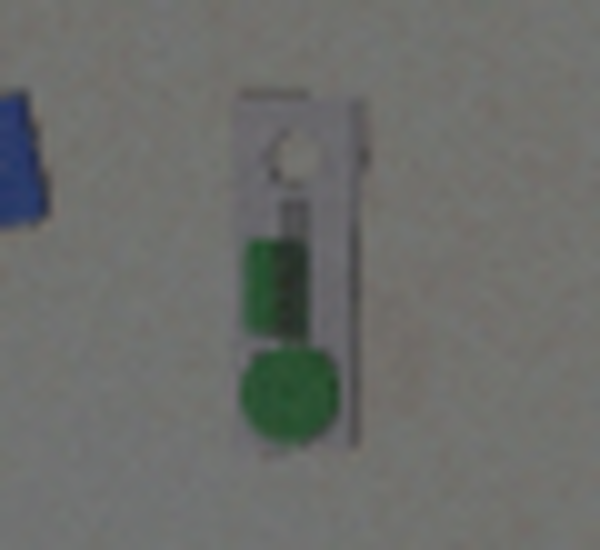

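```bash
python3 - <<'E'
from h import *
b=lambda x,y,z:px2w('top',*c8(x,y,195,195,10),z)
a=lambda x,y,z:px2w('top',*c8(x,y,110,195,10),z)
for n,e,d,f in (('B',b(245,178,.004),b(142,388,.007),b(182,293,.039)),('A',a(294,157,.004),a(290,395,.007),a(262,287,.039))):
    v=e-d; th=np.arctan2(v[1],v[0]); x=np.array([np.cos(th),np.sin(th),0])
    print(n,'eye',e.round(4),'disc',d.round(4),'fin',f.round(4),'th',th.round(3),'len',np.hypot(*v[:2]).round(4),'fin from eye',(e-.038*x).round(4),'from disc',(d+.029*x).round(4))
m=(b(220,92,.005)+b(335,145,.005))/2; print('B end mid',m)
th=np.arctan2(*(b(335,145,.005)-b(170,465,.005))[1::-1]);print('B edge th',th)
print('A edge th',np.arctan2(*(a(364,100,.003)-a(353,445,.003))[1::-1]),np.arctan2(*(a(237,100,.005)-a(233,445,.005))[1::-1]))
st()
E
```

```text
B eye [0.4631 0.1296 0.004 ] disc [0.4035 0.1583 0.007 ] fin [0.4279 0.1433 0.039 ] th -0.449 len 0.0662 fin from eye [0.4289 0.1461 0.004 ] from disc [0.4296 0.1457 0.007 ]
A eye [0.4716 0.3596 0.004 ] disc [0.4034 0.3581 0.007 ] fin [0.4318 0.358  0.039 ] th 0.021 len 0.0682 fin from eye [0.4336 0.3587 0.004 ] from disc [0.4324 0.3587 0.007 ]
B end mid [0.47995675 0.12026526 0.005     ]
B edge th -0.47687472599742137
A edge th -0.0076784339368265635 0.016300234901223166
t 12.03 pos [ 0.3858 -0.0816  0.1653] yaw_y 1.558 zax [ 0.001  0.    -1.   ] F [ 0.1 -0.1  0.2] w 0.047 q6 -0.2
```

```bash
python3 - <<'E'
from h import *
print(delta([.429,.145,.1],1.116))
E
```

```text
(array([-0.0403,  0.2271,  0.0654]), np.float64(0.21108584133419436))
```

```bash
python3 -m inch '[[-0.0403,0.2271,0,0.211,0.45],[-0.0403,0.2271,0,0.211,0.45],[-0.0403,0.2271,0,0.211,0.45],[-0.0403,0.2271,0,0.211,0.45],[-0.0403,0.2271,0.065,0.211,0.45],[-0.0403,0.2271,0.065,0.211,0.45],[-0.0403,0.2271,0.065,0.211,0.45],[-0.0403,0.2271,0.065,0.211,0.45]]';  python3 - <<'E'
from h import *
st()
print(delta([.429,.145,.013],1.116))
shot('side','s16.png',(220,190,320,265),7)
E
```

```text
clock: 13.02
eef_pos: [0.4299, 0.1448, 0.1022]
tool_rot: [0.226, 0.974, 0.001, 0.002]
ft_force: [1.2, -0.4, 0.0]
grip_width: 0.0469
t 13.03 pos [0.4299 0.1448 0.1022] yaw_y 1.115 zax [ 0.003  0.001 -1.   ] F [ 1.2 -0.4  0. ] w 0.0469 q6 0.78
(array([ 0.0011, -0.0005,  0.0892]), np.float64(-0.000414793645819278))
```

View pics/s16.png

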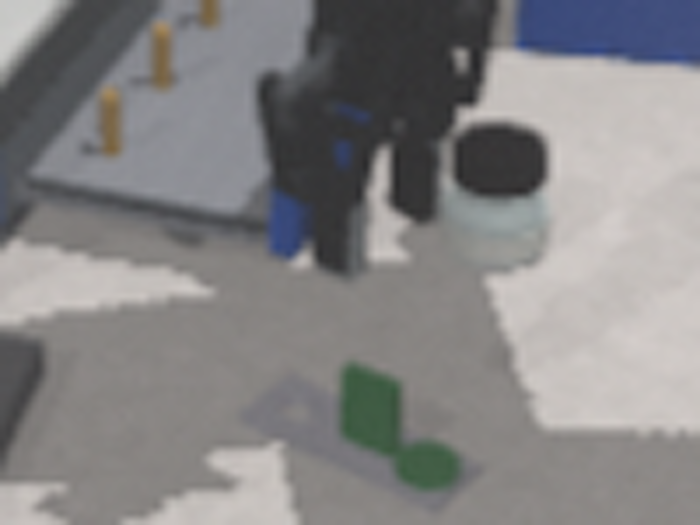

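```bash
python3 -m inch '[[0.001,0,0.05,0,0.45],[0.001,0,0.082,0,0.45],[0.001,0,0.088,0,0.45],[0.001,0,0.088,0,0.45],[0.001,0,0.088,0,1],[0.001,0,0.088,0,1],[0.001,0,0.088,0,1],[0.001,0,0.088,0,1],[0.001,0,0.088,0,1]]';  python3 - <<'E'
from h import *
st()
E
python3 -m inch '[[0.001,0,-0.04,0,1],[0.001,0,-0.1,0,1],[0.001,0,-0.13,0,1],[0.001,0,-0.13,0,1]]';  python3 - <<'E'
from h import *
st()
shot('side','s17.png',(220,150,320,265),6)
th=-.14;x=np.array([np.cos(th),np.sin(th)]);p=np.array([.5603,-.16])-.038*x
print(p,delta([p[0],p[1],.142],np.pi/2+th))
E
```

```text
clock: 14.2
eef_pos: [0.4285, 0.1456, 0.0135]
tool_rot: [0.225, 0.974, 0.001, 0.001]
ft_force: [-0.2, 0.1, 6.6]
grip_width: 0.0071
t 14.2 pos [0.4285 0.1456 0.0135] yaw_y 1.116 zax [ 0.003  0.001 -1.   ] F [-0.2  0.1  6.6] w 0.0071 q6 0.78
clock: 14.7
eef_pos: [0.4284, 0.1463, 0.1449]
tool_rot: [0.225, 0.974, 0.002, 0.003]
ft_force: [-0.0, -0.4, -0.4]
grip_width: 0.0068
t 14.7 pos [0.4284 0.1463 0.1449] yaw_y 1.116 zax [ 0.006  0.002 -1.   ] F [-0.  -0.4 -0.4] w 0.0068 q6 0.78
[ 0.52267179 -0.15469736] (array([-0.218 , -0.2279,  0.001 ]), np.float64(-0.15025902441634634))
```

View pics/s17.png

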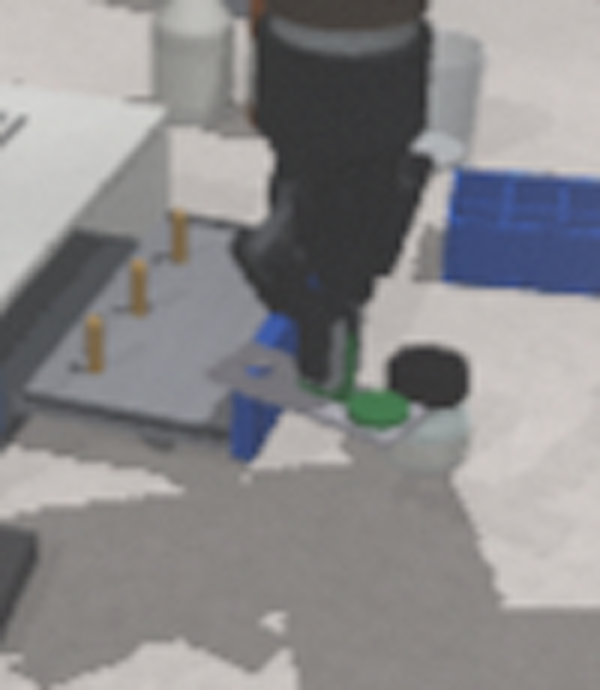

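```bash
python3 -m inch '[[-0.218,-0.228,0,-0.15,1],[-0.218,-0.228,0,-0.15,1],[-0.218,-0.228,0,-0.15,1],[-0.218,-0.228,0,-0.15,1],[-0.218,-0.228,0,-0.15,1],[-0.218,-0.228,0,-0.15,1],[-0.218,-0.228,0,-0.15,1],[-0.218,-0.228,0,-0.15,1]]';  python3 - <<'E'
from h import *
st()
shot('side','s18.png',(200,130,300,205),7)
print(delta([.5227,-.1547,.092],np.pi/2-.14))
E
```

```text
clock: 15.75
eef_pos: [0.521, -0.1533, 0.1412]
tool_rot: [0.069, 0.998, 0.001, -0.001]
ft_force: [0.0, 0.0, -1.5]
grip_width: 0.0072
t 15.75 pos [ 0.521  -0.1533  0.1412] yaw_y 1.432 zax [-0.003  0.001 -1.   ] F [ 0.   0.  -1.5] w 0.0072 q6 -0.15
(array([-0.0017, -0.0013,  0.0496]), np.float64(0.0007152241743775803))
```

View pics/s18.png

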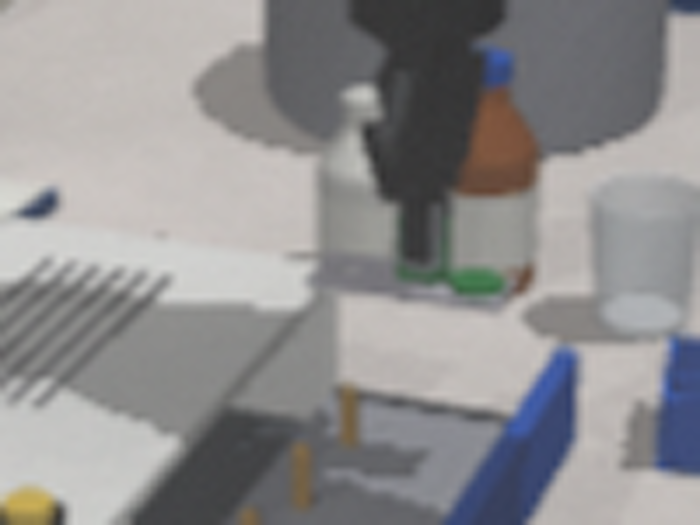

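Lower to hover just above the post (underside about 0.078).

```bash
python3 -m inch '[[-0.001,-0.001,0.03,0,1],[-0.001,-0.001,0.048,0,1],[-0.001,-0.001,0.05,0,1],[-0.001,-0.001,0.05,0,1]]';  python3 - <<'E'
from h import *
st()
shot('side','s19.png',(210,145,280,200),10)
f=lambda p:(((w2px('side',p)-[210,145])+.5)*10-.5).round(1)
o=bot.get_obs()['eef_pos'];th=-.14
print('eye pred',f([o[0]+.038*np.cos(th),o[1]+.038*np.sin(th),o[2]-.0085]),'eye at post',f([.5603,-.16,o[2]-.0085]),'post top/foot',f([.5603,-.16,.065]),f([.5603,-.16,.03]),'mid',f([.5702,-.091,.065]))
E
```

```text
clock: 16.3
eef_pos: [0.5233, -0.1552, 0.093]
tool_rot: [0.069, 0.998, -0.0, 0.0]
ft_force: [0.3, -0.1, -0.8]
grip_width: 0.0066
t 16.3 pos [ 0.5233 -0.1552  0.093 ] yaw_y 1.432 zax [ 0.001 -0.    -1.   ] F [ 0.3 -0.1 -0.8] w 0.0066 q6 -0.15
eye pred [399.2 351.4] eye at post [401.4 352.8] post top/foot [401.4 401.3] [401.5 485.3] mid [334.1 486.5]
```

View pics/s19.png

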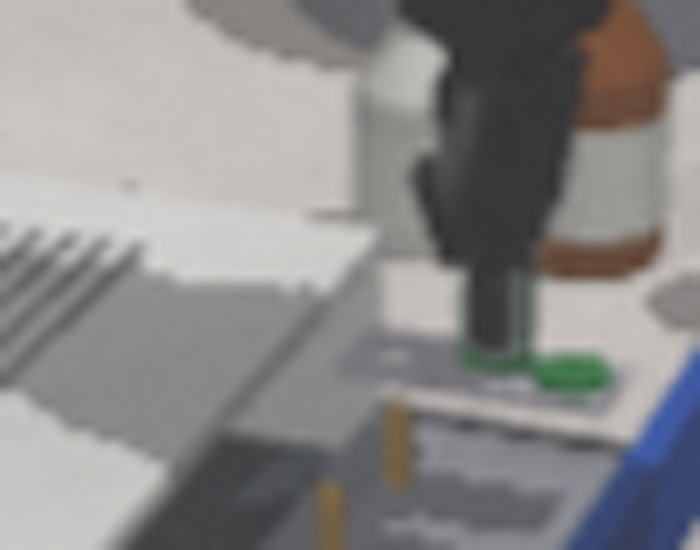

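```bash
python3 -m inch '[[0.0005,0,0.01,0,1],[0.0005,0,0.02,0,1],[0.0005,0,0.03,0,1],[0.0005,0,0.03,0,1]]';  python3 - <<'E'
from h import *
st()
shot('side','s20.png',(210,145,280,200),10)
E
```

```text
clock: 16.85
eef_pos: [0.5214, -0.1558, 0.0609]
tool_rot: [0.07, 0.998, 0.0, -0.001]
ft_force: [0.6, -0.4, -0.6]
grip_width: 0.0067
t 16.85 pos [ 0.5214 -0.1558  0.0609] yaw_y 1.43 zax [-0.003  0.001 -1.   ] F [ 0.6 -0.4 -0.6] w 0.0067 q6 -0.15
```

View pics/s20.png

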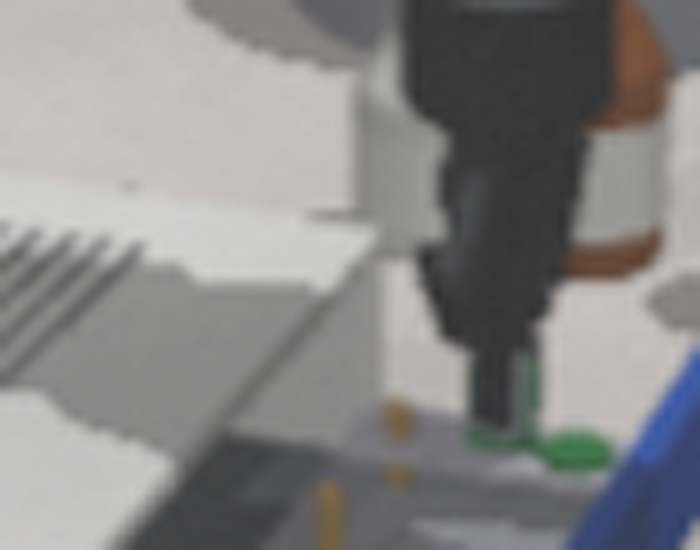

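```bash
python3 -m inch '[[0,0,0.01,0,1],[0,0,0.017,0,1],[0,0,0.018,0,1],[0,0,0.018,0,1]]';  python3 -m inch '[[0,0,0,0,0.45],[0,0,0,0,0.45],[0,0,0,0,0.45],[0,0,-0.06,0,0.45],[0,0,-0.12,0,0.45],[0,0,-0.13,0,0.45]]'; python3 - <<'E'
from h import *
st()
shot('side','s21.png',(210,145,280,200),10)
shot('top','t21.png',(110,195,170,250),10)
E
```

```text
clock: 17.4
eef_pos: [0.5224, -0.156, 0.0442]
tool_rot: [0.07, 0.998, 0.0, -0.0]
ft_force: [0.3, 0.3, -0.9]
grip_width: 0.0071
clock: 18.15
eef_pos: [0.5256, -0.157, 0.1797]
tool_rot: [0.07, 0.998, -0.001, 0.005]
ft_force: [0.3, -0.6, 0.7]
grip_width: 0.0469
t 18.15 pos [ 0.5256 -0.157   0.1797] yaw_y 1.43 zax [ 0.01  -0.003 -1.   ] F [ 0.3 -0.6  0.7] w 0.0469 q6 -0.15
```

View pics/s21.png

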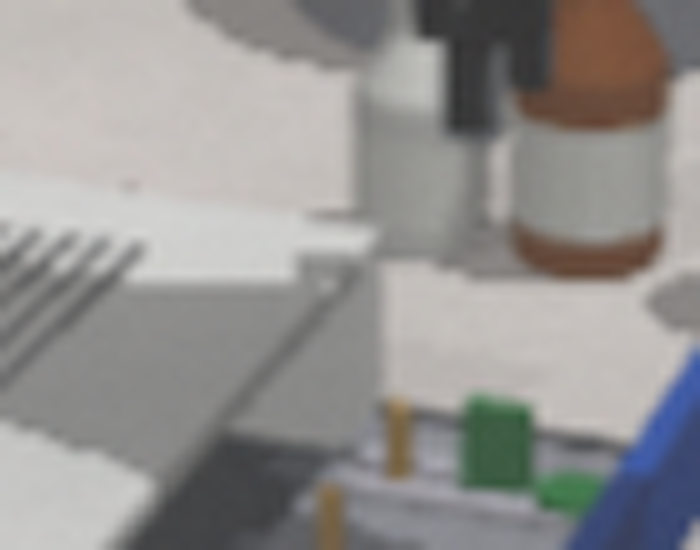

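View pics/t21.png

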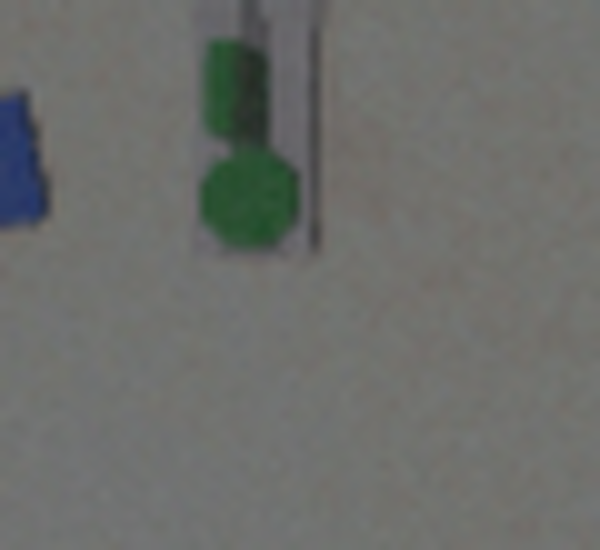

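Carrier B is on post 0. Carrier A has been knocked aside, so I'll re-measure it.

```bash
python3 - <<'E'
from h import *
shot('top','t22.png',(105,170,165,230),10)
E
```

```text
(no output)
```

View pics/t22.png

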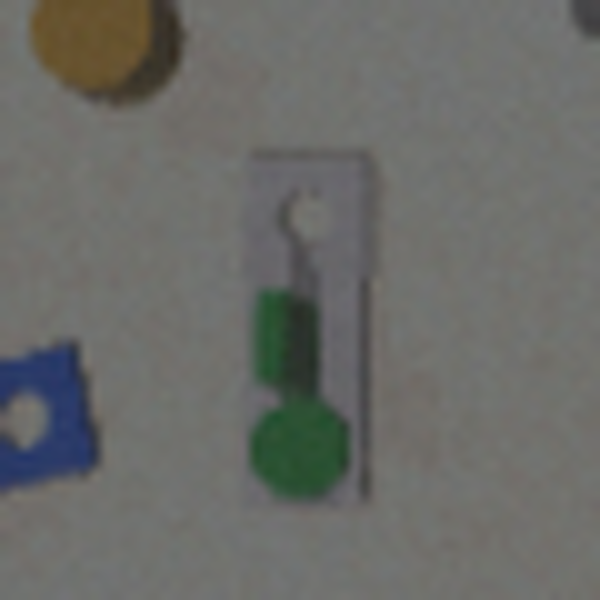

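```bash
python3 - <<'E'
from h import *
a=lambda x,y,z:px2w('top',*c8(x,y,105,170,10),z)
e,d,f=a(306,213,.003),a(299,448,.007),a(275,337,.039)
v=e-d; th=np.arctan2(v[1],v[0]); x=np.array([np.cos(th),np.sin(th),0])
print('eye',e.round(4),'disc',d.round(4),'fin',f.round(4),'th',th.round(3),'len',np.hypot(*v[:2]).round(4),'fin from eye',(e-.038*x).round(4),'from disc',(d+.029*x).round(4))
print(np.arctan2(*(a(372,160,.003)-a(366,495,.003))[1::-1]),np.arctan2(*(a(252,160,.005)-a(246,495,.005))[1::-1]))
p=(e-.038*x+d+.029*x)/2; print(p,delta([p[0],p[1],.18],np.pi/2+th),delta([p[0],p[1],.1],np.pi/2+th)); st()
E
```

```text
eye [0.528  0.3723 0.003 ] disc [0.4596 0.3713 0.007 ] fin [0.4879 0.3699 0.039 ] th 0.014 len 0.0683 fin from eye [0.49   0.3718 0.003 ] from disc [0.4886 0.3718 0.007 ]
0.007611052202277454 0.011102988147867308
[0.48931487 0.37176991 0.005     ] (array([ 0.1067,  0.5179, -0.0059]), np.float64(-0.07396409619731777)) (array([0.1068, 0.5179, 0.0741]), np.float64(-0.07396409619731777))
t 18.3 pos [ 0.5224 -0.156   0.1742] yaw_y 1.43 zax [ 0. -0. -1.] F [-0.4 -0.3  0.1] w 0.0468 q6 -0.15
```

```bash
python3 -m inch '[[0.107,0.5175,-0.005,-0.073,0.4],[0.107,0.5175,-0.005,-0.073,0.4],[0.107,0.5175,-0.005,-0.073,0.4],[0.107,0.5175,-0.005,-0.073,0.4],[0.107,0.5175,-0.005,-0.073,0.4],[0.107,0.5175,-0.005,-0.073,0.4],[0.107,0.5175,-0.005,-0.073,0.4],[0.107,0.5175,-0.005,-0.073,0.4],[0.107,0.5175,0.07,-0.073,0.4],[0.107,0.5175,0.074,-0.073,0.4]]'; python3 -m inch '[[0,0,0,0,0.4],[0,0,0,0,0.4]]'; python3 - <<'E'
from h import *
st()
print(delta([.489,.3713,.013],np.pi/2+.012))
shot('side','s23.png',(170,190,290,310),5)
E
```

```text
clock: 19.55
eef_pos: [0.485, 0.371, 0.0934]
tool_rot: [-0.008, 1.0, -0.003, -0.004]
ft_force: [0.1, -1.1, 0.6]
grip_width: 0.0512
clock: 19.8
eef_pos: [0.4891, 0.3709, 0.1]
tool_rot: [-0.006, 1.0, -0.0, -0.0]
ft_force: [0.4, -0.3, 1.1]
grip_width: 0.0514
t 19.8 pos [0.4891 0.3709 0.1   ] yaw_y 1.583 zax [-0.001 -0.001 -1.   ] F [ 0.4 -0.3  1.1] w 0.0514 q6 0.64
(array([0.    , 0.0005, 0.087 ]), np.float64(-0.00010035972485939228))
```

View pics/s23.png

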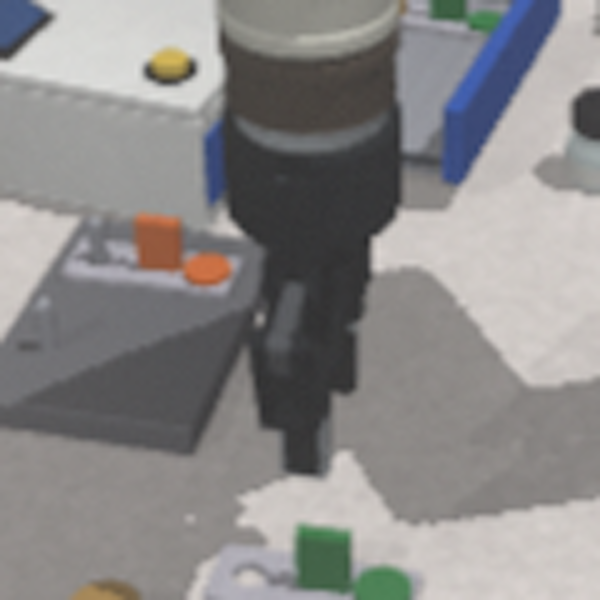

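```bash
python3 -m inch '[[0,0.0005,0.05,0,0.45],[0,0.0005,0.08,0,0.45],[0,0.0005,0.087,0,0.45],[0,0.0005,0.087,0,0.45],[0,0.0005,0.087,0,1],[0,0.0005,0.087,0,1],[0,0.0005,0.087,0,1],[0,0.0005,0.087,0,1],[0,0.0005,0.087,0,1]]';  python3 - <<'E'
from h import *
st()
E
python3 -m inch '[[0,0,-0.04,0,1],[0,0,-0.1,0,1],[0,0,-0.13,0,1],[0,0,-0.135,0,1],[0,0,-0.135,0,1]]';  python3 - <<'E'
from h import *
st()
shot('side','s24.png',(170,190,290,310),5)
th=-.14;x=np.array([np.cos(th),np.sin(th)]);p=np.array([.5809,-.022])-.038*x
print(p,delta([p[0],p[1],.152],np.pi/2+th))
E
```

```text
clock: 20.98
eef_pos: [0.4901, 0.3727, 0.015]
tool_rot: [-0.006, 1.0, 0.001, 0.001]
ft_force: [-0.2, 0.9, 5.8]
grip_width: 0.0073
t 20.98 pos [0.4901 0.3727 0.015 ] yaw_y 1.583 zax [ 0.003  0.002 -1.   ] F [-0.2  0.9  5.8] w 0.0073 q6 0.64
clock: 21.6
eef_pos: [0.4885, 0.3714, 0.1471]
tool_rot: [-0.006, 1.0, -0.001, -0.001]
ft_force: [0.3, -0.8, -1.8]
grip_width: 0.007
t 21.6 pos [0.4885 0.3714 0.1471] yaw_y 1.583 zax [-0.001 -0.001 -1.   ] F [ 0.3 -0.8 -1.8] w 0.007 q6 0.64
[ 0.54327179 -0.01669736] (array([-0.0504, -0.3884, -0.0051]), np.float64(0.07272393204373939))
```

View pics/s24.png

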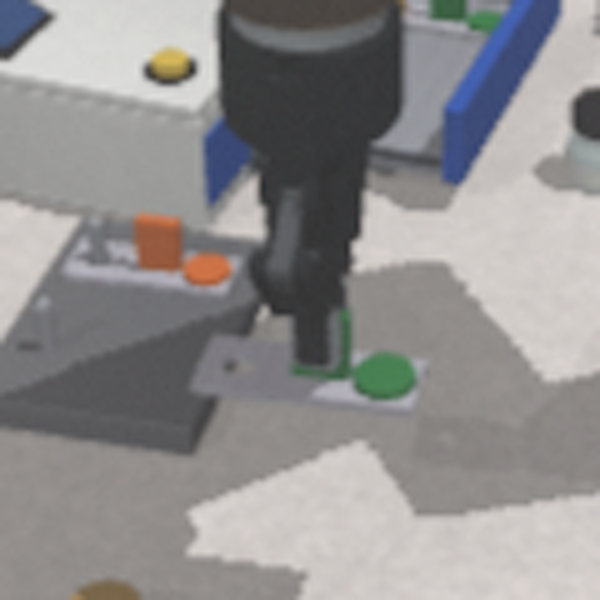

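```bash
python3 -m inch '[[-0.0504,-0.3884,-0.005,0.073,1],[-0.0504,-0.3884,-0.005,0.073,1],[-0.0504,-0.3884,-0.005,0.073,1],[-0.0504,-0.3884,-0.005,0.073,1],[-0.0504,-0.3884,-0.005,0.073,1],[-0.0504,-0.3884,-0.005,0.073,1],[-0.0504,-0.3884,-0.005,0.073,1],[-0.0504,-0.3884,-0.005,0.073,1],[-0.0504,-0.3884,-0.005,0.073,1]]';  python3 - <<'E'
from h import *
st()
print(delta([.5433,-.0167,.093],np.pi/2-.14))
shot('side','s25.png',(190,130,290,230),6)
E
```

```text
clock: 22.78
eef_pos: [0.5435, -0.0145, 0.1523]
tool_rot: [0.069, 0.998, 0.0, -0.001]
ft_force: [-0.3, 0.5, -0.3]
grip_width: 0.0068
t 22.77 pos [ 0.5435 -0.0145  0.1523] yaw_y 1.432 zax [-0.002  0.001 -1.   ] F [-0.3  0.5 -0.3] w 0.0068 q6 0.11
(array([-0.0002, -0.0022,  0.0593]), np.float64(0.00046766357932268005))
```

View pics/s25.png

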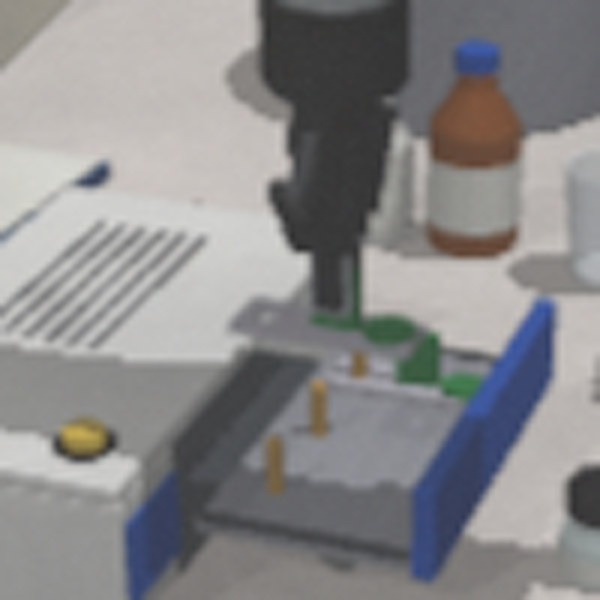

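```bash
python3 -m inch '[[0,-0.001,0.03,0,1],[0,-0.001,0.053,0,1],[0,-0.001,0.058,0,1],[0,-0.001,0.058,0,1],[0,-0.001,0.058,0,1]]';  python3 - <<'E'
from h import *
st()
shot('side','s26.png',(205,160,275,225),10)
f=lambda p:(((w2px('side',p)-[205,160])+.5)*10-.5).round(1)
o=bot.get_obs()['eef_pos'];th=-.14;P=[.5809,-.022]
print('eye pred',f([o[0]+.038*np.cos(th),o[1]+.038*np.sin(th),o[2]-.0085]),'eye at post',f([*P,o[2]-.0085]),'post top/foot',f([*P,.065]),f([*P,.03]),'mid',f([.5702,-.091,.065]))
E
```

```text
clock: 23.45
eef_pos: [0.545, -0.0164, 0.0965]
tool_rot: [0.07, 0.998, 0.0, 0.001]
ft_force: [-0.4, -0.1, -1.0]
grip_width: 0.0073
t 23.45 pos [ 0.545  -0.0164  0.0965] yaw_y 1.431 zax [ 0.002 -0.    -1.   ] F [-0.4 -0.1 -1. ] w 0.0073 q6 0.11
eye pred [301.2 369. ] eye at post [306.5 369.4] post top/foot [307.9 429.6] [309.9 519.2] mid [384.1 336.5]
```

View pics/s26.png

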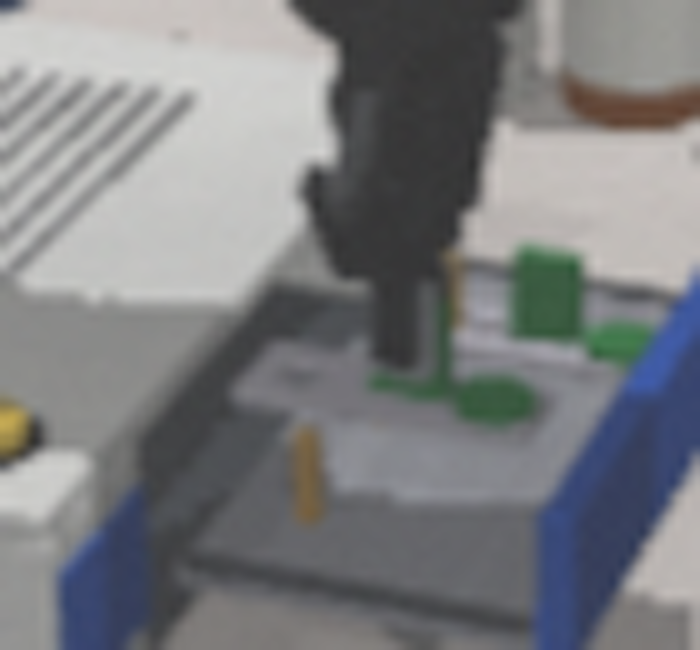

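```bash
python3 -m inch '[[0.0012,0,0,0,1],[0.0012,0,0.012,0,1],[0.0012,0,0.024,0,1],[0.0012,0,0.034,0,1],[0.0012,0,0.034,0,1]]';  python3 - <<'E'
from h import *
st()
shot('side','s27.png',(205,160,275,225),10)
E
```

```text
clock: 24.12
eef_pos: [0.5419, -0.0167, 0.0598]
tool_rot: [0.07, 0.998, -0.0, -0.001]
ft_force: [-0.3, -1.2, -1.4]
grip_width: 0.0069
t 24.12 pos [ 0.5419 -0.0167  0.0598] yaw_y 1.43 zax [-0.003  0.    -1.   ] F [-0.3 -1.2 -1.4] w 0.0069 q6 0.11
```

View pics/s27.png

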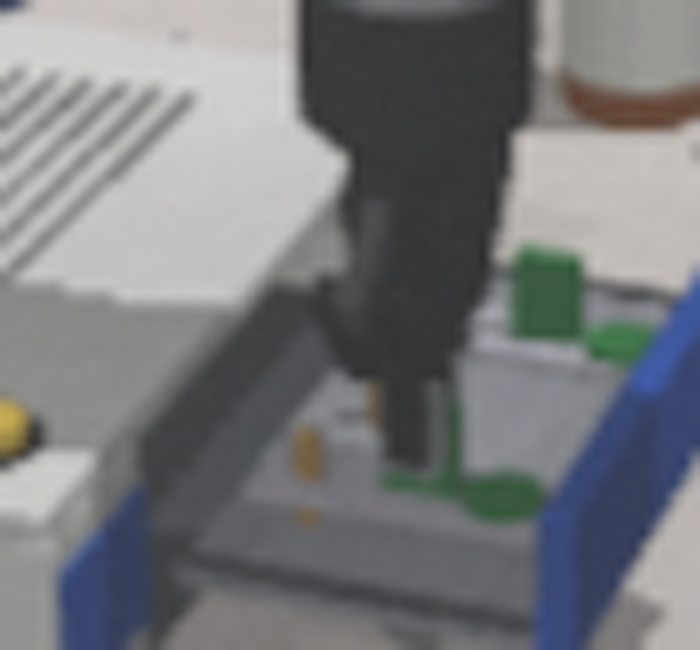

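```bash
python3 -m inch '[[0,0,0.01,0,1],[0,0,0.016,0,1],[0,0,0.017,0,1],[0,0,0.017,0,1]]';  python3 -m inch '[[0,0,0,0,0.45],[0,0,0,0,0.45],[0,0,0,0,0.45],[0,0,-0.06,0,0.45],[0,0,-0.12,0,0.45],[0,0,-0.13,0,0.45]]'; python3 -m inch '[[0.2,0.15,-0.13,0,1],[0.2,0.15,0,0,1],[0.2,0.15,0,0,1],[0.2,0.15,0,0,1],[0.2,0.15,0,0,1]]'; python3 - <<'E'
from h import *
st()
shot('side','s28.png',(205,150,285,225),9)
shot('top','t28.png',(245,145,355,220),7)
E
```

```text
clock: 24.68
eef_pos: [0.5433, -0.0168, 0.045]
tool_rot: [0.07, 0.998, -0.0, 0.001]
ft_force: [-0.6, 0.2, 3.7]
grip_width: 0.007
clock: 25.42
eef_pos: [0.546, -0.0168, 0.1793]
tool_rot: [0.07, 0.998, 0.0, 0.005]
ft_force: [1.0, -0.2, -0.3]
grip_width: 0.0469
clock: 26.05
eef_pos: [0.3622, 0.161, 0.1728]
tool_rot: [0.068, 0.998, -0.001, -0.002]
ft_force: [0.6, 0.2, 0.8]
grip_width: -0.0002
t 26.05 pos [0.3622 0.161  0.1728] yaw_y 1.435 zax [-0.004 -0.001 -1.   ] F [0.6 0.2 0.8] w -0.0002 q6 0.55
```

View pics/s28.png

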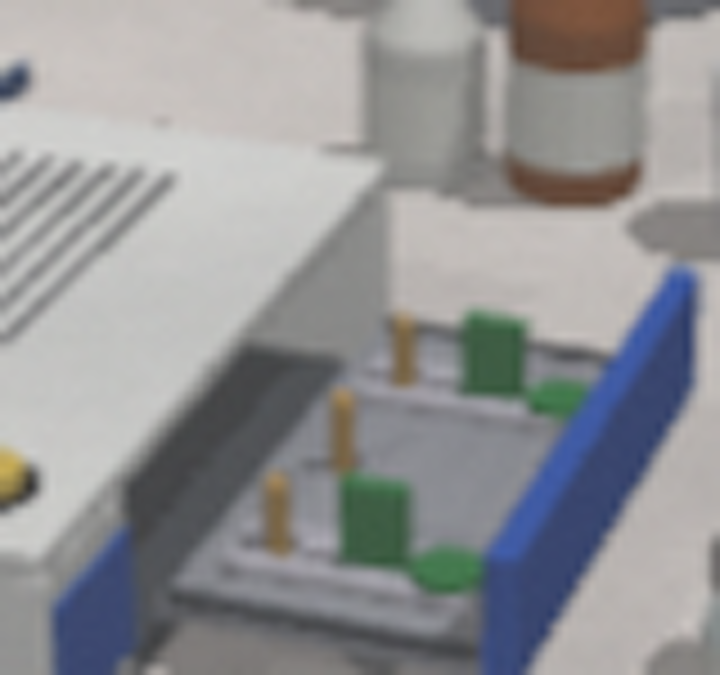

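View pics/t28.png

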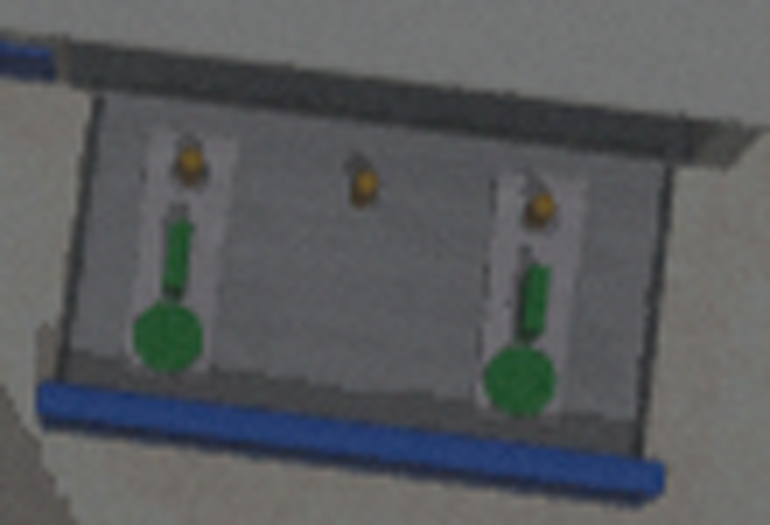

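```bash
python3 - <<'E'
from h import *
j=px2w('top',273.5,235.5,.055);print('jar',j)
th=-.14;x=np.array([np.cos(th),np.sin(th)]);y=np.array([-x[1],x[0]])
F=lambda u,v,z:px2w('top',*c8(u,v,245,145,7),z)
# outer top edge
for u,v in((40,421),(660,490)): print('outer top?',F(u,v,.078))
for u,v in((38,384),(664,462)): print('inner top?',F(u,v,.078))
print([s for s in spots('top','tray_front')])
m=np.array([.4574,-.081]); st()
for k,z in((-.045,.15),(-.045,.055)):
    p=m+k*x; print(p,delta([*p,z],np.pi/2+th))
E
```

```text
jar [ 0.39343731 -0.02432113  0.055     ]
outer top? [0.47577852 0.03744733 0.078     ]
outer top? [ 0.44660756 -0.19989122  0.078     ]
inner top? [0.49015591 0.03813265 0.078     ]
inner top? [ 0.45735105 -0.20175846  0.078     ]
[(0.67, (294.0, 209.1)), (0.63, (205.3, 137.0))]
t 26.2 pos [0.3661 0.1598 0.1741] yaw_y 1.431 zax [ 0. -0. -1.] F [ 0.5 -0.  -0.3] w 0.0001 q6 0.55
[ 0.41284028 -0.07472056] (array([-0.0789, -0.2258,  0.0242]), np.float64(0.0001209882053019186))
[ 0.41284028 -0.07472056] (array([-0.0789, -0.2257,  0.1192]), np.float64(0.0001209882053019186))
```

```bash
python3 -m inch '[[-0.094,-0.2358,0.0,0,1],[-0.094,-0.2358,0.0,0,1],[-0.094,-0.2358,0.0,0,1],[-0.094,-0.2358,0.0,0,1],[-0.094,-0.2358,0.0,0,1],[-0.094,-0.2358,0.04,0,1],[-0.094,-0.2358,0.07,0,1],[-0.094,-0.2358,0.07,0,1]]'; python3 - <<'E'
from h import *
st()
shot('side','s29.png',(205,120,325,225),6)
shot('top','t29.png',(245,145,355,250),6)
E
```

```text
clock: 27.2
eef_pos: [0.4239, -0.0867, 0.1023]
tool_rot: [0.071, 0.997, 0.0, -0.003]
ft_force: [-0.2, -0.5, -0.0]
grip_width: -0.0002
t 27.2 pos [ 0.4239 -0.0867  0.1023] yaw_y 1.429 zax [-0.006  0.001 -1.   ] F [-0.2 -0.5 -0. ] w -0.0002 q6 -0.06
```

View pics/s29.png

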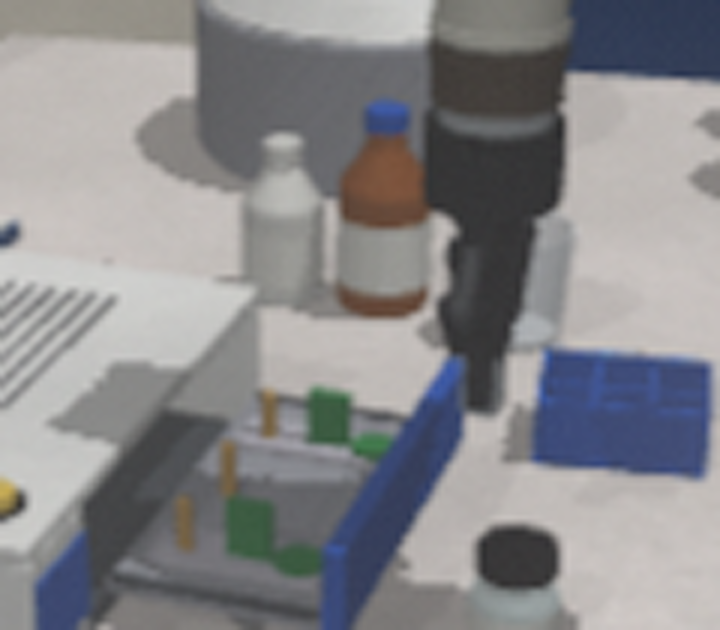

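View pics/t29.png

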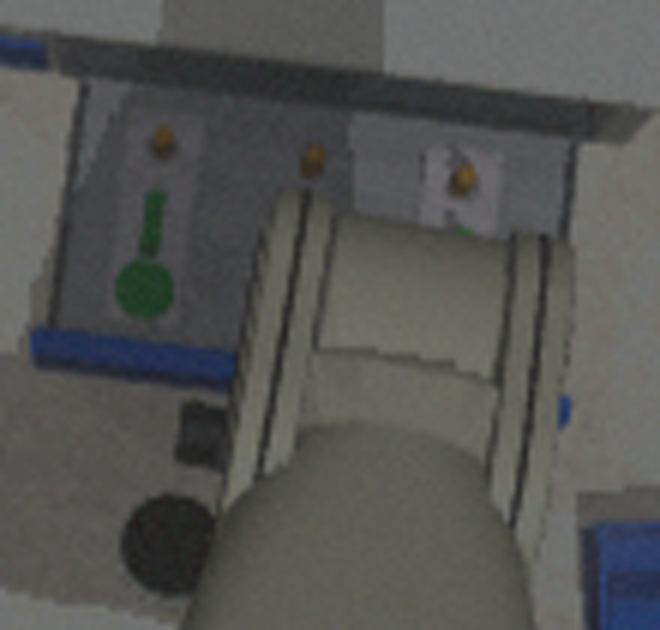

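```bash
python3 -m inch '[[0,0,0.03,0,1],[0,0,0.047,0,1],[-0.01,0,0.047,0,1],[-0.03,0,0.047,0,1],[-0.05,0,0.047,0,1],[-0.07,0,0.047,0,1],[-0.09,0,0.047,0,1],[-0.11,0,0.047,0,1],[-0.125,0,0.047,0,1],[-0.13,0,0.047,0,1]]'; python3 - <<'E'
from h import *
st()
shot('side','s30.png',(180,120,300,225),6)
E
```

```text
clock: 28.55
eef_pos: [0.5551, -0.1053, 0.0586]
tool_rot: [0.07, 0.998, -0.0, -0.0]
ft_force: [-6.0, 0.2, 3.3]
grip_width: -0.0002
t 28.55 pos [ 0.5551 -0.1053  0.0586] yaw_y 1.43 zax [-0.001 -0.001 -1.   ] F [-6.   0.2  3.3] w -0.0002 q6 -0.05
```

View pics/s30.png

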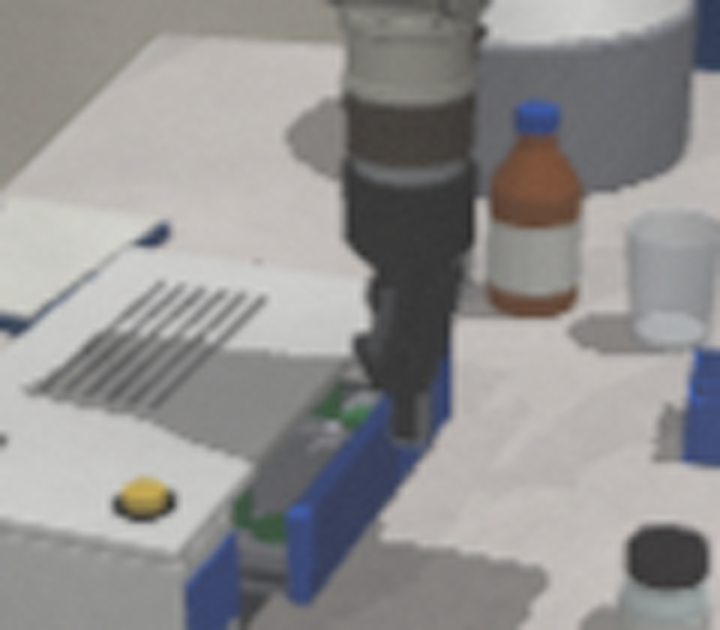

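```bash
python3 -m inch '[[-0.01,0,0,0,1],[-0.018,0,0,0,1],[-0.02,0,0,0,1],[-0.02,0,0,0,1]]'; python3 -m inch '[[-0.003,0,0,0,1],[-0.003,0,0,0,1]]';python3 -m inch '[[-0.003,0,0,0,1],[-0.003,0,0,0,1]]'; python3 - <<'E'
from h import *
st()
shot('side','s31.png',(180,120,300,225),6)
E
```

```text
clock: 29.1
eef_pos: [0.5733, -0.1079, 0.0582]
tool_rot: [0.07, 0.998, -0.0, -0.001]
ft_force: [-6.8, 0.1, 2.4]
grip_width: -0.0
clock: 29.35
eef_pos: [0.5769, -0.1084, 0.0582]
tool_rot: [0.07, 0.998, -0.0, -0.0]
ft_force: [-4.1, -0.2, 1.7]
grip_width: -0.0
clock: 29.6
eef_pos: [0.5802, -0.1088, 0.0582]
tool_rot: [0.07, 0.998, -0.0, -0.0]
ft_force: [-5.7, -0.9, 1.9]
grip_width: -0.0002
t 29.6 pos [ 0.5802 -0.1088  0.0582] yaw_y 1.43 zax [-0. -0. -1.] F [-5.7 -0.9  1.9] w -0.0002 q6 -0.04
```

View pics/s31.png

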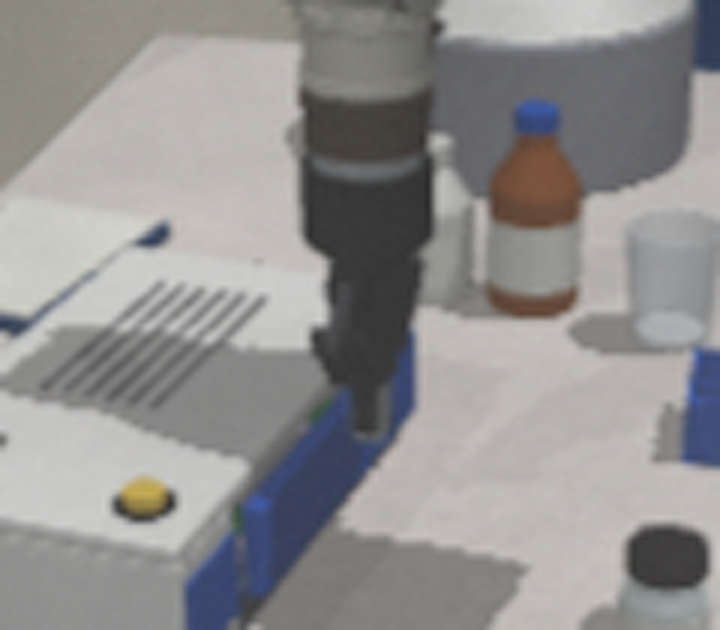

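```bash
python3 -m inch '[[-0.002,0,0,0,1],[-0.002,0,0,0,1]]';python3 -m inch '[[-0.002,0,0,0,1],[-0.002,0,0,0,1]]';python3 -m inch '[[-0.002,0,0,0,1],[-0.002,0,0,0,1]]'
```

```text
clock: 29.9
eef_pos: [0.5821, -0.1091, 0.0582]
tool_rot: [0.07, 0.998, -0.0, -0.0]
ft_force: [-4.9, -0.8, 2.2]
grip_width: -0.0001
clock: 30.15
eef_pos: [0.5833, -0.1093, 0.0581]
tool_rot: [0.07, 0.998, -0.0, -0.001]
ft_force: [-6.5, -0.5, 4.1]
grip_width: 0.0001
clock: 30.4
eef_pos: [0.5833, -0.1093, 0.0581]
tool_rot: [0.07, 0.998, -0.0, -0.003]
ft_force: [-11.6, 1.0, 8.0]
grip_width: -0.0002
```

```bash
python3 -m inch '[[-0.001,0,0,0,1],[-0.001,0,0,0,1]]'; python3 -m inch '[[0.01,0,0,0,1],[0.02,0,0,0,1],[0.03,0,0,0,1],[0.03,0,0,0,1]]'; python3 - <<'E'
from h import *
st()
shot('side','s32.png',(180,120,300,225),6)
E
```

```text
clock: 30.65
eef_pos: [0.5833, -0.1093, 0.0581]
tool_rot: [0.07, 0.998, 0.0, -0.004]
ft_force: [-14.3, 1.6, 9.3]
grip_width: -0.0001
clock: 31.15
eef_pos: [0.5575, -0.1053, 0.0577]
tool_rot: [0.07, 0.998, 0.0, 0.0]
ft_force: [-0.4, 0.4, 0.9]
grip_width: 0.0005
t 31.15 pos [ 0.5575 -0.1053  0.0577] yaw_y 1.43 zax [ 0.001 -0.    -1.   ] F [-0.4  0.4  0.9] w 0.0005 q6 -0.05
```

View pics/s32.png

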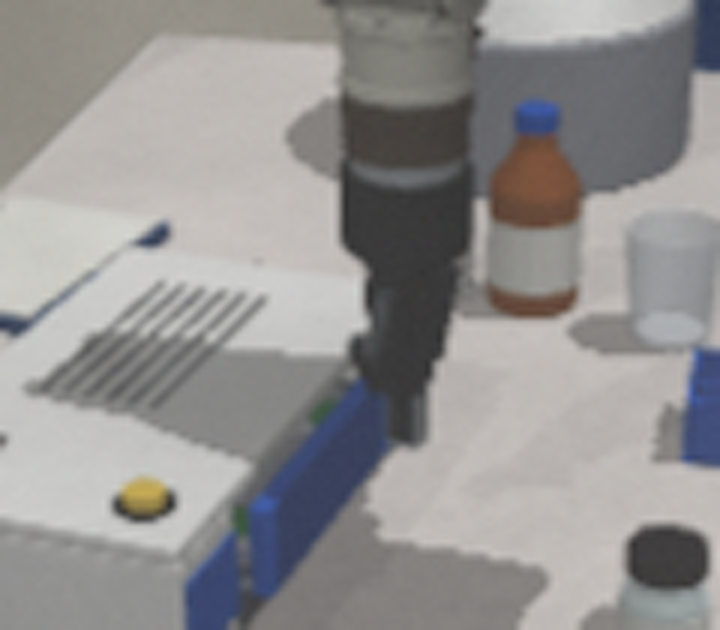

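```bash
python3 -m inch '[[0.03,0,-0.03,0,1],[0.04,0,-0.1,0,1],[0.1,0.2,-0.12,0,1],[0.2,0.3,-0.12,0,1],[0.2,0.3,-0.12,0,1],[0.2,0.3,-0.12,0,1],[0.2,0.3,-0.12,0,1],[0.2,0.3,-0.12,0,1]]'; python3 - <<'E'
from h import *
st()
im=shot('top','t33.png',(60,60,380,300),2.5); s=shot('side','s33.png',(130,120,270,280),4)
a=cv2.imread('pics/top0.png')[:,:,::-1]
d=np.abs(a.astype(int)-im).sum(2)[145:185,225:365]; print('panel region diff mean',d.mean())
cv2.imwrite('pics/cmp.png',np.vstack([cv2.resize(x[140:180,225:365,::-1],None,fx=5,fy=5,interpolation=cv2.INTER_CUBIC) for x in (a,im)]))
E
```

```text
clock: 32.2
eef_pos: [0.401, 0.2226, 0.178]
tool_rot: [0.069, 0.998, 0.001, 0.001]
ft_force: [0.8, 0.4, -0.2]
grip_width: 0.0002
t 32.2 pos [0.401  0.2226 0.178 ] yaw_y 1.434 zax [ 0.002  0.001 -1.   ] F [ 0.8  0.4 -0.2] w 0.0002 q6 0.64
panel region diff mean 7.524107142857143
```

View pics/t33.png

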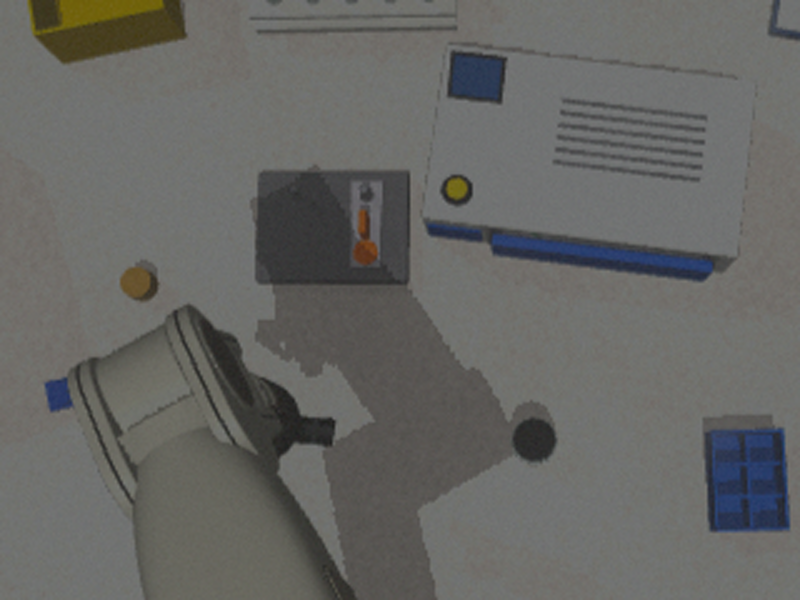

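View pics/s33.png

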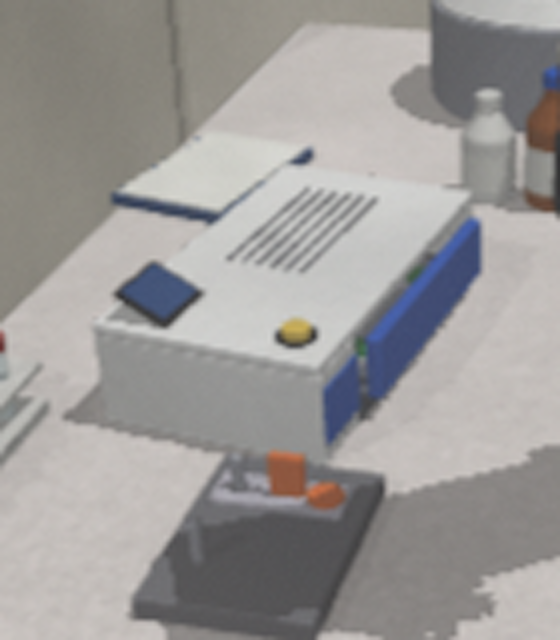

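View pics/cmp.png

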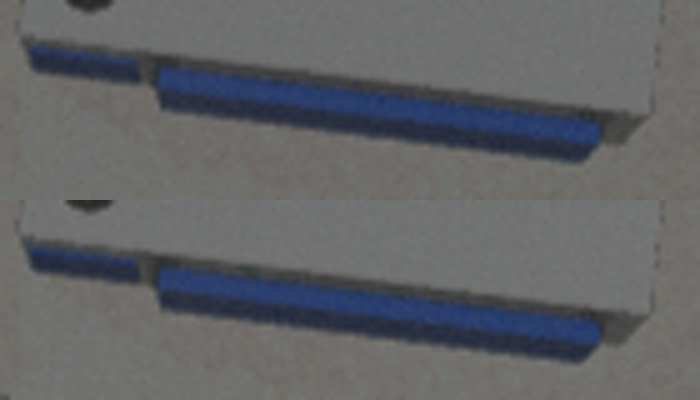

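```bash
python3 - <<'E'
from h import *
for n in('top','side'):
    im=shot(n,'full_%s.png'%n); h=cv2.cvtColor(im,cv2.COLOR_RGB2HSV)
    m=((h[...,0]>45)&(h[...,0]<80)&(h[...,1]>100)&(h[...,2]>30)).astype('uint8')
    k,_,s,c=cv2.connectedComponentsWithStats(m); print(n,[(c[i].round(),s[i,4]) for i in range(1,k) if s[i,4]>4])
E
```

```text
top []
side []
```

View pics/full_top.png

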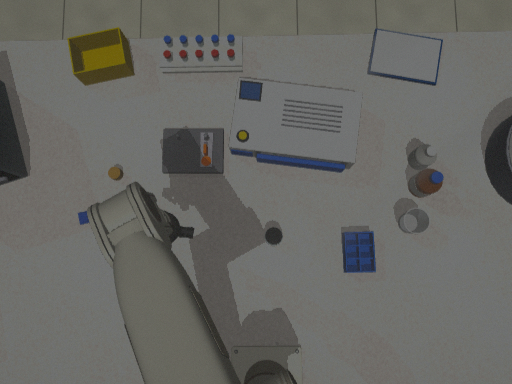

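View pics/full_side.png

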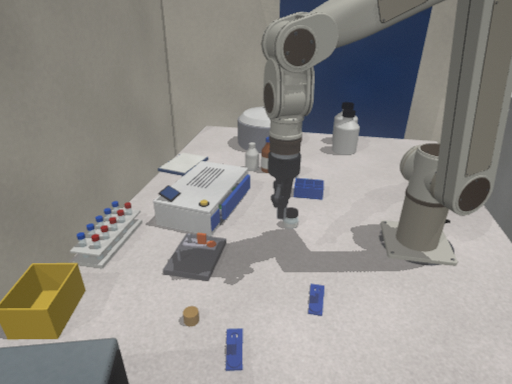

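No fresh carriers are left on the bench, the tray is shut, and the arm is touching nothing.

```bash
python3 - <<'E'
from h import *
st(); print(bot.job_done())
E
```

```text
t 32.4 pos [0.4019 0.2201 0.1775] yaw_y 1.432 zax [ 0.001 -0.    -1.   ] F [-0.3 -0.7  0.1] w 0.0001 q6 0.64
the job is handed in; nothing more can be done
None
```

I finished the job and handed it in at 32.4 s of the 210 s allowed; no verdict is given.

**What I did**
- I pressed the latch button with shut fingertips, and the tray slid out with the arm clear of it.
- There was one used carrier. I moved it from the middle tray post to the right-hand post of the drying stand.
- There were two fresh carriers. I hung one on tray post 0 and the other on tray post 2. The second was knocked a few centimetres aside before I picked it up, so I measured it again first.
- I pushed the tray shut until it met its stop at about 14 N.

**Last checks**
- **Carriers:** with the tray still open, both fresh carriers lay flat and straight over their posts. The used carrier lay flat on the stand base in the last picture. The cameras can't see into the shut tray, so I did not check the fresh carriers again after closing it.
- **Tray:** the front panel stayed shut when I drew the fingers back, with almost no force left on the tool. It looks the same as in the starting picture.
- **Bench:** a last look with both cameras showed no fresh carriers left on it, and the bystanders and blue look-alikes were where they started. The arm was touching nothing.
- **Disagreement:** the two cameras differed by up to about 10 mm on the button and stand post positions. I used the top camera and corrected the hover over each post with the side camera. No check failed.

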